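# Reload LED lamp modules onto the sloped test stand in reverse order

### The job

Move the four LED lamp modules from the flat holding rack to the sloped test stand, one per white lane and in reverse order: the lamp that starts nearest to the robot in the rack goes in the stand's farthest lane, the second nearest in the second farthest, and so on. Set each one upright and flat on the slope, centred and square in its lane, long side up the slope, with its lower end resting against the orange cleat, and let go of it.

Things in the scene. Friction and masses are not known exactly. Their poses are not given: they have to be found in the camera images.
- lamp_red: Loose LED lamp module with a red top: a black finned heat sink, a plain block 30 (x) by 56 (y) by 40 mm high (z), about 0.14 kg, its top 8 mm red, with a round white LED board on it. Origin: centre of its underside. Starts upright in bay_red, axes within 0.08 rad of the rack's; grip it across its 30 mm width.
- lamp_yellow: Loose LED lamp module with a yellow top: a black finned heat sink, a plain block 30 (x) by 56 (y) by 40 mm high (z), about 0.14 kg, its top 8 mm yellow, with a round white LED board on it. Origin: centre of its underside. Starts upright in bay_yellow, axes within 0.08 rad of the rack's; grip it across its 30 mm width.
- lamp_green: Loose LED lamp module with a green top: a black finned heat sink, a plain block 30 (x) by 56 (y) by 40 mm high (z), about 0.14 kg, its top 8 mm green, with a round white LED board on it. Origin: centre of its underside. Starts upright in bay_green, axes within 0.08 rad of the rack's; grip it across its 30 mm width.
- lamp_blue: Loose LED lamp module with a blue top: a black finned heat sink, a plain block 30 (x) by 56 (y) by 40 mm high (z), about 0.14 kg, its top 8 mm blue, with a round white LED board on it. Origin: centre of its underside. Starts upright in bay_blue, axes within 0.08 rad of the rack's; grip it across its 30 mm width.
- bay_red: Fixed grey bay plate in the holding rack, 56 (x) by 96 (y) by 6 mm, with a red strip at its +y end. It marks the place in the row where lamp_red stands at the start. Origin: centre of its underside; the lamp stands on its top, 6 mm higher. Axes as the rack's.
- bay_yellow: Fixed grey bay plate in the holding rack, 56 (x) by 96 (y) by 6 mm, with a yellow strip at its +y end. It marks the place in the row where lamp_yellow stands at the start. Origin: centre of its underside; the lamp stands on its top, 6 mm higher. Axes as the rack's.
- bay_green: Fixed grey bay plate in the holding rack, 56 (x) by 96 (y) by 6 mm, with a green strip at its +y end. It marks the place in the row where lamp_green stands at the start. Origin: centre of its underside; the lamp stands on its top, 6 mm higher. Axes as the rack's.
- bay_blue: Fixed grey bay plate in the holding rack, 56 (x) by 96 (y) by 6 mm, with a blue strip at its +y end. It marks the place in the row where lamp_blue stands at the start. Origin: centre of its underside; the lamp stands on its top, 6 mm higher. Axes as the rack's.
- rack: Flat aluminium holding rack, fixed, 290 (x) by 110 (y) by 20 mm; origin: centre of its underside. Its row runs along x (+x end far from the robot). The bays stand on its top at x = -99, -33, 33, 99 mm, y = 0, colours in any order. A fence 36 mm high runs along y = -58 mm. One of rack and test stand is at the left, the other at the right.
- deck: Fixed sloped steel deck of the test stand, 290 (x) by 112 (y) mm. Origin: centre of its upper face, 45 mm up. x: along the row, + far from the robot; y: up the slope (0.26 rad); z: square to the face. White painted lanes 54 mm wide centred at x = -99, -33, 33, 99 mm. Orange cleat on the low edge, 12 mm high, uphill face at y = -42 mm: a lamp touching it has its origin at y = -14 mm.

How it is judged:
By the outcome, as a careful person would: the job done as asked, in the order asked, and still so for the second after the job is handed in, with the robot touching nothing.
It also fails if it takes over 102 s, if anything falls off the work surface, if the arm or the gripper's body presses on something with over 40 N, if the wrist force passes 120 N, or if a joint passes its speed limit or range.

### The arm

A 7-joint arm with a two-finger parallel gripper is mounted at the origin on the work surface. World frame = base frame: x ahead of the robot, y to its left, z up, the work surface at z = 0. Lengths are in m, angles in rad, forces in N, time in s.
With the tool pointing down it reaches from about 0.425 to 0.825 m from the base axis. Payload 3.6 kg.
Tool frame: the origin (TCP) lies midway between the tips of the shut fingers; the grasp point (between the pads) lies 19 mm behind it (bot.hold_point_z is the distance from the TCP to the grasp point, in m); z points along the fingers, y is the line along which they close (so a half turn about z gives the same grasp; the last joint's range is limited). The gripper opens to 93 mm and grips with 3 to 60 N. Pads are 15 mm wide; open, the fingers measure 128 mm over their backs; the gripper's body (75 mm by 188 mm) begins 65 mm behind the grasp point.
Start: joints at [-1.371, 0.615, -0.013, 1.423, 0.008, 1.103, -0.04], TCP at [0.145, 0.633, 0.219] pointing down, gripper open.
Joint ranges: [-3.12, 3.12], [-0.3, 2.06], [-1.34, 1.32], [0.26, 2.42], [-1.36, 4.5], [0.01, 1.98], [-2.84, 2.84]. Speed limits (rad/s): [2.79, 2.79, 3.14, 3.14, 3.14, 3.14, 3.14].

### API

Orientations are given as a unit quaternion [x, y, z, w].
In Python, from plant import bot, optics, order gives the robot as it stands.
- The arm moves only by the tool servo_tool, never from a script. Its argument "moves" is a list of rows, each an object with "slide": the shift along the tool's x, y, z in shares of 60 cm (1.0 is 60 cm), a list of three; "turn": the turn about the tool's z in fractions of the full range, 1 being pi/2 rad; "fingers": the opening, from -1 (shut) to 1 (fully open). A call has exactly 8 rows; each row is the pose to reach, as a shift and turn from the pose commanded when the call began, along the tool's axes at that moment; what a row does not reach only later rows make up. A row lasts 1/8 s, in which the tool goes at most 62.5 mm and 10.7 degrees, less where a joint would pass 70% of its speed; a pose out of reach is approached as far as the arm can. A call with a gripper value outside its range is refused whole. The fingers move at their own pace and stop on an object; "squeeze" is the grip in N (left out, the last holds). Time passes only in rows, so rows that repeat a pose let the fingers close, or fill a call up. It gives the time, the measured TCP pose, the force, the opening and the grip force at its end, in the units of the state.
- bot.state(): the state, without advancing time (a new reading comes with each control period).
- optics.capture(name): name is "side" or "top" or "wrist"; returns a dict with "color" (420x560x3 uint8, red, green, blue), "fx", "fy", "cx", "cy" (pixels), "D" ([k1, k2, p1, p2, k3] as OpenCV has them; the pictures are not rectified), "R" (3x3) and "t" (3): a world point X has camera coordinates R X + t. Camera axes: x right, y down, z forward; pixel columns grow to the right and rows downward; lengths in m; the calibration is good to about 2 mm. A picture is of the moment at which its call begins. There is no depth.
- order.close_job(): hands the job in; it is judged then, once.
The state is a dict: "time": time; "q": joint angles; "joint_velocities": joint speeds; "tau": joint torques, N m; "position": TCP position; "ee_rot": TCP orientation; "contact_force": force on the tool from outside, world axes, zero at the start; "moment": the same for the moment, N m; "finger_gap": opening from 0.0 (shut) to 1.0 (fully open); "finger_force": force on a finger pad.
Only numpy, scipy, OpenCV 4.12 (cv2) and the standard library are available. Lean on these libraries where they do the work, as an engineer would, in place of code of your own. Each camera call takes 0.05 s, during which the arm holds its last target. There are 200 camera calls.

## Working session

There is one attempt and no reset: what is moved stays moved. The work goes in short steps, Python scripts to look and compute and a tool call to move; the robot and the scene stay as the last step left them, time stands still between calls to the robot, and variables do not carry over. Pictures are saved under pics/ and viewed, at most 14 in all, crops included, and the job is handed in when it is done.

Besides the shell and the picture viewer there is one more tool, called after "Emit:" as a command line: name --argument value ..., lists and objects as JSON in quotes. servo_tool: Moves the arm, as the interface text tells. Its arguments: {"type":"object","properties":{"moves":{"type":"array","items":{"type":"object","properties":{"slide":{"type":"array","items":{"type":"number"}},"turn":{"type":"number"},"fingers":{"type":"number"}}}},"squeeze":{"type":"number"}},"required":["moves"]}

```bash
mkdir -p pics; ls; python3 - <<'E'
from plant import bot, optics, order
import cv2,pickle
s=bot.state(); print(s, bot.hold_point_z)
d={}
for n in("side","top","wrist"):
    c=optics.capture(n); d[n]=c
    cv2.imwrite(f"pics/{n}0.png",c["color"][:,:,::-1]); print(n,c["fx"],c["fy"],c["cx"],c["cy"],c["D"],c["R"],c["t"])
pickle.dump(d,open("c0.pkl","wb"))
E
```

```text
pics
{'time': 0.0, 'q': array([-1.37145487,  0.61592859, -0.01259819,  1.42488758,  0.00812233,
        1.10340393, -0.04039996]), 'joint_velocities': array([-0.00018717, -0.00101562, -0.00080116, -0.00115304,  0.00082358,
        0.00117179,  0.00043224]), 'tau': array([-1.48490572e-04, -4.58928537e+01,  2.08879374e-01, -1.65749359e+01,
       -6.10735640e-02,  2.04672018e-02,  2.34275285e-04]), 'position': array([0.1453821 , 0.63271974, 0.21747891]), 'ee_rot': array([ 1.12650151e-01,  9.93633878e-01, -1.28359127e-03, -1.11430581e-04]), 'contact_force': array([-0.48312979, -0.0754712 , -0.90375021]), 'moment': array([0.01028159, 0.02187795, 0.05831732]), 'finger_force': 0.0, 'finger_gap': 0.9999075790865415} 0.0188
side 451.2630606169706 451.2630606169706 274.4730159008607 205.3936661372703 [-0.14945754  0.          0.          0.          0.        ] [[ 0.74889692 -0.6625654  -0.01266873]
 [-0.42416492 -0.46456982 -0.77734098]
 [ 0.50915373  0.5875219  -0.62895191]] [-0.37890843  0.27682433  0.61227116]
top 537.0506461514408 537.0506461514408 276.8041883569745 221.30771091188709 [-0.17749105  0.          0.          0.          0.        ] [[-0.03441307 -0.99940442  0.0025588 ]
 [-0.97805737  0.03315141 -0.20568124]
 [ 0.20547391 -0.00958077 -0.9786157 ]] [0.01414444 0.52006006 0.85299671]
wrist 309.89841720374704 309.89841720374704 277.20845375462665 207.70806550336138 [-0.06445218  0.          0.          0.          0.        ] [[ 0.22325512  0.9747557  -0.0029119 ]
 [ 0.93270836 -0.21275485  0.29118808]
 [ 0.28321772 -0.06772518 -0.95666139]] [-0.64928206 -0.03421234  0.39298887]
```

View pics/top0.png

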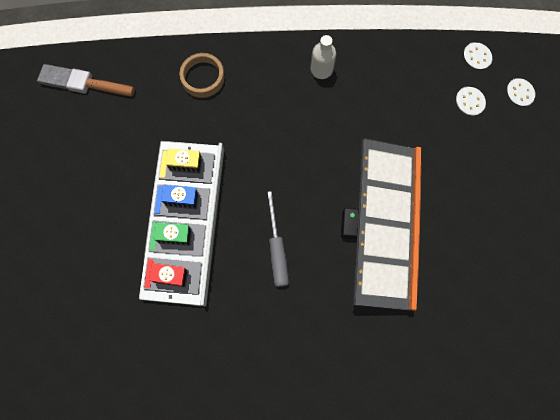

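View pics/side0.png

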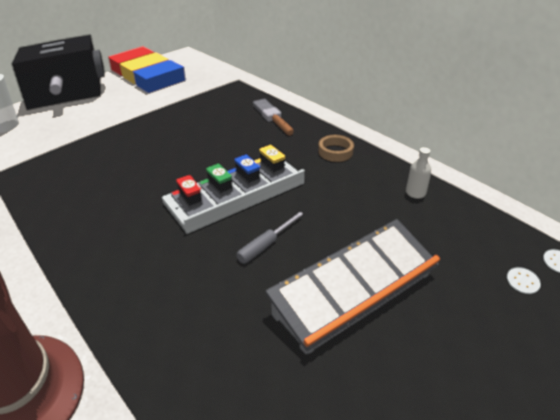

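The top view shows the rack on the left, with lamps from near to far red (165,274), green (170,234), blue (178,196) and yellow (183,159). The stand is on the right: lanes near (385,280), (386,242), (387,203) and (389,166), with the orange cleat on its right (−y) side. The side view shows the same layout.

```bash
cat > h.py <<'E'
import numpy as np, cv2
from plant import bot, optics, order
def rays(c,px):
    K=np.array([[c["fx"],0,c["cx"]],[0,c["fy"],c["cy"]],[0,0,1]])
    u=cv2.undistortPoints(np.asarray(px,float).reshape(-1,1,2),K,np.array(c["D"])).reshape(-1,2)
    d=np.c_[u,np.ones(len(u))]@np.array(c["R"])
    return -np.array(c["R"]).T@np.array(c["t"]), d
def onplane(c,px,p0,n):
    o,d=rays(c,px); p0=np.asarray(p0,float);n=np.asarray(n,float)
    return o+d*(((p0-o)@n)/(d@n))[:,None]
def onz(c,px,z): return onplane(c,px,[0,0,z],[0,0,1])
def hsv(c): return cv2.cvtColor(c["color"],cv2.COLOR_RGB2HSV)
HUE=dict(red=(0,6),yellow=(22,34),green=(45,80),blue=(100,130),orange=(7,15))
def cmask(c,name,s=120,v=60):
    h=hsv(c);a,b=HUE[name]
    m=(h[...,0]>=a)&(h[...,0]<=b)
    if name=="red": m|=h[...,0]>=174
    return (m&(h[...,1]>s)&(h[...,2]>v)).astype(np.uint8)
def wmask(c): 
    h=hsv(c); return ((h[...,1]<60)&(h[...,2]>150)).astype(np.uint8)
def blobs(m,lo,hi=1e9):
    n,l,st,ce=cv2.connectedComponentsWithStats(m)
    return [(st[i],ce[i],l==i) for i in range(1,n) if lo<=st[i][4]<=hi]
E
python3 - <<'E'
from h import *; import pickle
d=pickle.load(open("c0.pkl","rb")); c=d["top"]
for n in("red","green","blue","yellow"):
    for st,ce,l in blobs(cmask(c,n),15):
        print(n,st,ce.round(1),onz(c,[ce],.066).round(4))
print("white")
for st,ce,l in blobs(wmask(c),30): 
    if st[1]>130: print(st,ce.round(1),onz(c,[ce],.066).round(4))
print("orange")
for st,ce,l in blobs(cmask(c,"orange"),50): print(st,ce.round(1))
im=c["color"][130:320,130:430,::-1]
cv2.imwrite("pics/z.png",cv2.resize(im,None,fx=2.6,fy=2.6,interpolation=cv2.INTER_CUBIC))
E
```

```text
red [144 259  41  29 570] [162.5 274.1] [[0.4353 0.1878 0.066 ]]
green [350 213   5   5  16] [352.1 214.9] [[ 0.5245 -0.13    0.066 ]]
green [150 222  38  28 458] [167.6 233.3] [[0.5035 0.1796 0.066 ]]
blue [155 185  41  28 529] [173.4 195.8] [[0.5678 0.17   0.066 ]]
yellow [160 149  39  28 439] [177.1 159.8] [[0.6317 0.1643 0.066 ]]
white
[ 139  141   83  164 5317] [185.  224.6] [[0.5173 0.1501 0.066 ]]
[ 367  149   45   37 1303] [389.2 167.4] [[ 0.6059 -0.1999  0.066 ]]
[171 187  15  14 152] [178.  193.5] [[0.5715 0.1622 0.066 ]]
[ 366  186   45   37 1359] [388.  203.9] [[ 0.5415 -0.1926  0.066 ]]
[268 192   9  46 136] [271.8 213.6] [[0.5313 0.0044 0.066 ]]
[ 364  223   46   37 1432] [386.4 241.4] [[ 0.4774 -0.1848  0.066 ]]
[163 225  16  15 159] [170.5 231.7] [[0.5059 0.1745 0.066 ]]
[ 361  261   48   38 1488] [384.6 279.7] [[ 0.4136 -0.1773  0.066 ]]
[159 266  15  16 164] [166.  273.5] [[0.4361 0.182  0.066 ]]
orange
[ 86  79  48  17 465] [110.3  86.7]
[ 409  146   13  165 1269] [415.3 229.8]
```

View pics/z.png

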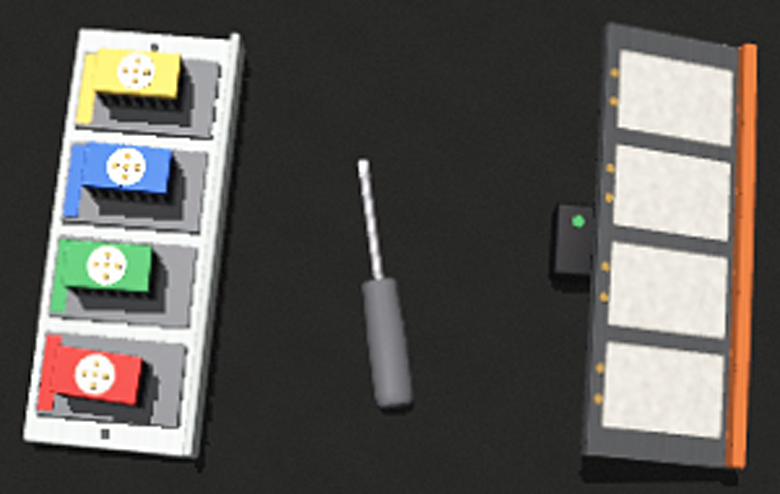

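```bash
cat > stand.py <<'E'
from h import *
from scipy.optimize import least_squares
X=np.array([99,33,-33,-99])/1000
def lanes(c,lo=900,hi=2500,xr=None):
    out=[]
    for st,ce,l in blobs(wmask(c),lo,hi):
        if xr and not(xr[0]<ce[0]<xr[1] and xr[2]<ce[1]<xr[3]): continue
        k,_=cv2.findContours(l.astype(np.uint8),cv2.RETR_EXTERNAL,cv2.CHAIN_APPROX_NONE)
        out.append((ce,max(k,key=len).reshape(-1,2)))
    return out
def frame(x0,y0,yaw,s=.26):
    ex=np.array([np.cos(yaw),np.sin(yaw),0]); h=np.array([-np.sin(yaw),np.cos(yaw),0])
    ey=np.cos(s)*h+np.array([0,0,np.sin(s)]); return np.array([x0,y0,.045]),np.c_[ex,ey,np.cross(ex,ey)]
E
python3 - <<'E'
from stand import *; import pickle
d=pickle.load(open("c0.pkl","rb"))
def proj(c,P):
    K=np.array([[c["fx"],0,c["cx"]],[0,c["fy"],c["cy"]],[0,0,1]])
    return cv2.projectPoints(P.reshape(-1,1,3),cv2.Rodrigues(np.array(c["R"]))[0],np.array(c["t"]),K,np.array(c["D"]))[0].reshape(-1,2)
T=np.array([b[0] for b in lanes(d["top"],xr=(350,420,140,300))]);print(T.round(1))
S=sorted(lanes(d["side"],900,3500,xr=(280,430,220,340)),key=lambda b:b[0][1]);S=np.array([b[0] for b in S]);print(S.round(1))
def pts(p):
    o,R=frame(*p[:3]); return o+np.c_[X,np.full(4,p[3]),np.zeros(4)]@R.T
for use in("both","top"):
    f=lambda p:np.r_[(proj(d["top"],pts(p))-T).ravel(),(proj(d["side"],pts(p))-S).ravel()*(use=="both"),(p[3]-0.006)*(0 if use=="both" else 1e4)]
    r=least_squares(f,[.5,-.19,-.12,0],x_scale=.01); print(use,r.x.round(4),np.abs(r.fun).max(),r.fun.round(2))
    p=r.x;o,R=frame(*p[:3])
    # orange cleat left edge, top view, on plane z'=12mm ; deck dark
    m=cmask(d["top"],"orange")[:, :]; m[:130]=0
    e=[(np.where(m[y])[0][0]-.5,y) for y in range(155,300,5)]; P=(onplane(d["top"],e,o+R[:,2]*.012,R[:,2])-o)@R
    print("cleat y",np.median(P[:,1]).round(4),np.polyfit(P[:,0],P[:,1],1).round(4))
    for ce,k in lanes(d["top"],xr=(350,420,140,300)):
        q=(onplane(d["top"],k,o,R[:,2])-o)@R
        (cx,cy),wh,a=cv2.minAreaRect((q[:,:2]*1000).astype(np.float32)); print(np.round([cx,cy,*wh,a],1))
# yellow LED
c=d["top"];h=hsv(c)[149:172,165:205];m=np.zeros((420,560),np.uint8);m[149:170,170:197]=((h[...,1]<60)&(h[...,2]>150))[:21,5:32]
print([ (b[0],b[1].round(1),onz(c,[b[1]],.067).round(4)) for b in blobs(m,40)])
E
```

```text
[[389.2 167.4]
 [388.  203.9]
 [386.4 241.4]
 [384.6 279.7]]
[[398.3 249.8]
 [370.9 266.2]
 [341.1 283.9]
 [308.6 303.1]]
both [ 0.5141 -0.193  -0.1174 -0.0006] 0.2507068990761354 [ 0.15  0.08  0.   -0.17  0.13 -0.24  0.12 -0.12 -0.25  0.1  -0.12  0.07
 -0.15  0.04 -0.05 -0.1  -0.  ]
cleat y -0.0416 [-0.0016 -0.0416]
[99.3 -1.1 85.8 55.  89.5]
[32.9 -1.3 54.8 85.   0. ]
[-33.3  -1.3  85.1  55.   89.9]
[-99.1  -1.3  85.6  55.2  89.9]
top [ 0.5128 -0.1987 -0.1173  0.006 ] 0.10203254237507053 [ 0.06  0.09 -0.09 -0.1   0.03 -0.09  0.01  0.1  -0.   -0.   -0.   -0.
 -0.   -0.   -0.   -0.   -0.  ]
cleat y -0.0351 [-0.0016 -0.0351]
[99.3  5.3 85.7 54.9 89.5]
[33.   5.  54.7 84.9  0. ]
[-33.    5.1  84.9  54.9  89.9]
[-98.7   5.1  85.5  55.1  89.9]
[(array([175, 149,  15,  15, 150], dtype=int32), array([181.8, 156.4]), array([[0.6372, 0.1561, 0.067 ]]))]
```

Careful with the scale: shifts go in shares of 60 cm and turns go in shares of pi/2 rad. That gives: -0.34 m / 0.6 = -0.5667, -0.22 m / 0.6 = -0.3667, 1.44 rad / 1.5708 = 0.9167.

Emit:
servo_tool --moves '[{"slide": [-0.1, -0.0833, 0], "turn": 0.1146, "fingers": 0.08}, {"slide": [-0.1667, -0.1417, 0], "turn": 0.2292, "fingers": 0.08}, {"slide": [-0.2333, -0.2, 0], "turn": 0.3438, "fingers": 0.08}, {"slide": [-0.3, -0.2583, 0], "turn": 0.4584, "fingers": 0.08}, {"slide": [-0.3667, -0.3167, 0], "turn": 0.573, "fingers": 0.08}, {"slide": [-0.4333, -0.375, 0], "turn": 0.6875, "fingers": 0.08}, {"slide": [-0.5, -0.4333, 0], "turn": 0.8021, "fingers": 0.08}, {"slide": [-0.5667, -0.4833, 0], "turn": 0.9167, "fingers": 0.08}]' --squeeze 20

```text
time: 1.15
position: [0.4126, 0.273, 0.2187]
ee_rot: [0.742, 0.67, -0.0, -0.0]
contact_force: [0.8, 0.0, -0.0]
finger_gap: 0.541
finger_force: 0.0
```

```bash
cat >> h.py <<'E'
from scipy.spatial.transform import Rotation as Rn
def pose():
    s=bot.state(); return s,Rn.from_quat(s["ee_rot"]).as_matrix(),s["position"]
def go(x,y,z,yaw):
    "slide, turn to put TCP at x,y,z with tool y azimuth = yaw"
    s,R,p=pose(); az=np.arctan2(R[1,1],R[0,1]); t=(az-yaw+np.pi/2)%np.pi-np.pi/2
    print("t",round(s["time"],2),"at",p.round(4),"az",az.round(4),"-> slide",(R.T@(np.array([x,y,z])-p)).round(4),"turn",t.round(3),"F",s["contact_force"].round(1),"gap",round(s["finger_gap"]*93,1))
E
python3 - <<'E'
from h import *
print(pose()[1].round(4)); go(.535,.11,.22,-.145); print(pose()[0]["q"].round(2))
E
```

```text
[[ 1.010e-01  9.949e-01 -3.000e-04]
 [ 9.949e-01 -1.010e-01  0.000e+00]
 [ 0.000e+00 -3.000e-04 -1.000e+00]]
t 1.15 at [0.4126 0.273  0.2187] az -0.1012 -> slide [-0.1498  0.1383 -0.0014] turn 0.044 F [ 0.8  0.  -0. ] gap 50.3
[-0.92  0.4   0.42  1.87 -0.2   0.91 -0.52]
```

In the tool's units: -0.15 m / 0.6 = -0.25, 0.11 m / 0.6 = 0.1833, 0.04 rad / 1.5708 = 0.0255.

Emit:
servo_tool --moves '[{"slide": [-0.0667, 0.0583, 0], "turn": 0.0255, "fingers": 0.08}, {"slide": [-0.1333, 0.1167, 0], "turn": 0.0255, "fingers": 0.08}, {"slide": [-0.2, 0.1833, 0], "turn": 0.0255, "fingers": 0.08}, {"slide": [-0.25, 0.23, 0], "turn": 0.0255, "fingers": 0.08}, {"slide": [-0.25, 0.23, 0], "turn": 0.0255, "fingers": 0.08}, {"slide": [-0.25, 0.23, 0], "turn": 0.0255, "fingers": 0.08}, {"slide": [-0.25, 0.23, 0], "turn": 0.0255, "fingers": 0.08}, {"slide": [-0.25, 0.23, 0], "turn": 0.0255, "fingers": 0.08}]'

```text
time: 2.15
position: [0.5345, 0.1137, 0.2186]
ee_rot: [0.752, 0.659, 0.0, -0.0]
contact_force: [0.1, 0.1, -0.1]
finger_gap: 0.543
finger_force: 0.0
```

```bash
python3 - <<'E'
from h import *; import pickle
c=optics.capture("wrist"); pickle.dump(c,open("w1.pkl","wb")); cv2.imwrite("pics/w1.png",c["color"][:,:,::-1])
go(.535,.11,.22,-.145)
for n in("red","green","blue","yellow"):
    for st,ce,l in blobs(cmask(c,n),60): print(n,st,ce.round(1),onz(c,[ce],.066).round(4))
for st,ce,l in blobs(wmask(c),60,3000): print("w",st,ce.round(1),onz(c,[ce],.067).round(4))
E
```

```text
t 2.2 at [0.5347 0.1134 0.2187] az -0.133 -> slide [-0.0034  0.0008 -0.0013] turn 0.012 F [-0.3  0.3  0.3] gap 50.3
red [160  98  46  11 418] [182.7 102.7] [[0.4533 0.2186 0.066 ]]
red [ 158  114   33   56 1142] [175.3 140.4] [[0.4381 0.1835 0.066 ]]
green [220  98  44   9 333] [241.8 101.5] [[0.5115 0.2115 0.066 ]]
green [226 111  32  56 975] [242.  137.9] [[0.5062 0.1766 0.066 ]]
blue [280  97  44   9 372] [301.1 100.8] [[0.5694 0.2044 0.066 ]]
blue [ 292  115   31   55 1043] [305.9 141.2] [[0.5699 0.1648 0.066 ]]
yellow [340  97  43   9 308] [361.5 100.8] [[0.6285 0.197  0.066 ]]
yellow [ 354  113   33   55 1030] [368.4 139.4] [[0.6332 0.1586 0.066 ]]
w [229 127  26  26 478] [241.8 139.1] [[0.5058 0.1755 0.067 ]]
w [360 128  25  26 460] [371.6 140.4] [[0.6361 0.1573 0.067 ]]
w [161 130  24  24 422] [172.7 141.6] [[0.4355 0.1828 0.067 ]]
w [295 130  25  26 485] [307.1 142.6] [[0.5708 0.1634 0.067 ]]
w [546 229  14  52 266] [555.9 263.1] [[ 0.8574 -0.0148  0.067 ]]
w [263 256  58  15 234] [291.4 263. ] [[0.5391 0.0317 0.067 ]]
w [235 269  27  12 153] [248.2 274.6] [[0.488  0.0234 0.067 ]]
```

View pics/w1.png

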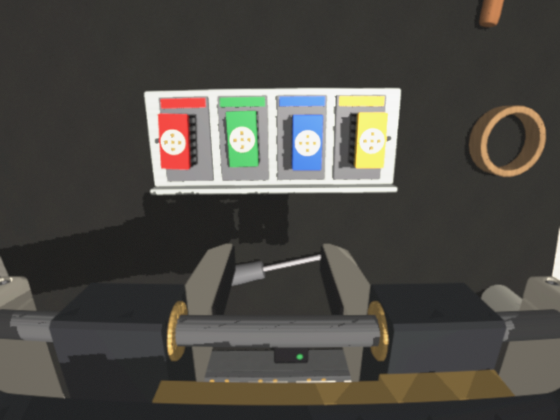

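The wrist view shows four lamps in their bays at red (173,142), green (242,139), blue (307,143) and yellow (372,140). It agrees with the top camera to about 1 mm. Next I'll measure the lamp yaws.

```bash
python3 - <<'E'
from h import *; import pickle
c=pickle.load(open("w1.pkl","rb")); t=pickle.load(open("c0.pkl","rb"))["top"]
for n,box in dict(red=(156,113,192,171),green=(224,110,260,168),blue=(288,114,326,172),yellow=(352,112,390,170)).items():
    m=cmask(c,n)|wmask(c); x0,y0,x1,y1=box; k=np.zeros_like(m);k[y0:y1,x0:x1]=m[y0:y1,x0:x1]
    l=max(blobs(k,100),key=lambda b:b[0][4])[2].astype(np.uint8); l=cv2.morphologyEx(l,cv2.MORPH_OPEN,np.ones((5,5)))
    q=max(cv2.findContours(l,0,cv2.CHAIN_APPROX_NONE)[0],key=len).reshape(-1,2)
    P=onz(c,q,.066)[:,:2]; r=cv2.minAreaRect((P*1000).astype(np.float32))
    # row edges: left/right boundary per row, line fits
    L=[];Rr=[]
    for y in range(y0+8,y1-8):
        xs=np.where(l[y])[0]
        if len(xs): L.append((xs[0]-.5,y));Rr.append((xs[-1]+.5,y))
    yaw=[]
    for e in(L,Rr):
        E=onz(c,e,.066)[:,:2]; v=cv2.fitLine((E*1000).astype(np.float32),cv2.DIST_HUBER,0,.01,.01).ravel(); a=np.arctan2(v[1],v[0])-np.pi/2; yaw.append((a+1.57)%np.pi-1.57)
    print(n,np.round(r[0],1),np.round(r[1],1),"rect",round(np.deg2rad(r[2]),3),"L,R",np.round(yaw,3))
E
```

```text
red [437.5 197. ] [25.7 34.5] rect 1.426 L,R [-0.17  -0.153]
green [506.  175.2] [54.1 29.4] rect 1.462 L,R [-0.092 -0.095]
blue [568.4 149.2] [25.7 29.3] rect 1.442 L,R [-0.09  -0.126]
yellow [636.2 171.5] [25.6 30.2] rect 1.451 L,R [-0.132  0.116]
```

```bash
cat > yaw.py <<'E'
from h import *
def lamp(c,n,box,z=.066):
    m=cmask(c,n)|wmask(c); x0,y0,x1,y1=box; k=np.zeros_like(m);k[y0:y1,x0:x1]=m[y0:y1,x0:x1]
    k=cv2.morphologyEx(k,cv2.MORPH_CLOSE,np.ones((7,7))); l=max(blobs(k,100),key=lambda b:b[0][4])[2].astype(np.uint8); l=cv2.morphologyEx(l,cv2.MORPH_OPEN,np.ones((5,5)))
    ys=np.where(l.any(1))[0]; out=[]
    for side in(0,-1):
        e=[(np.where(l[y])[0][side]+(-.5 if side==0 else .5),y) for y in range(ys[0]+6,ys[-1]-5)]
        E=onz(c,e,z)[:,:2]; v=cv2.fitLine((E*1000).astype(np.float32),cv2.DIST_HUBER,0,.01,.01).ravel(); out.append((np.arctan2(v[1],v[0])%np.pi)-np.pi/2)
    q=max(cv2.findContours(l,0,cv2.CHAIN_APPROX_NONE)[0],key=len).reshape(-1,2)
    r=cv2.minAreaRect((onz(c,q,z)[:,:2]*1000).astype(np.float32))
    print(n,np.round(r[0],1),np.round(r[1],1),"rect",round(np.deg2rad(r[2]),3),"L,R yaw",np.round(out,3))
E
python3 - <<'E'
from yaw import *; import pickle
c=pickle.load(open("w1.pkl","rb"))
for n,b in dict(red=(156,113,192,171),green=(224,110,260,168),blue=(288,114,326,172),yellow=(352,112,390,170)).items(): lamp(c,n,b)
go(.436,.1825,.041,-.12)
E
```

```text
red [434.7 181.5] [58.9 36.1] rect 1.363 L,R yaw [-0.236 -0.174]
green [505.3 175.4] [58.4 35.3] rect 1.394 L,R yaw [-0.168 -0.207]
blue [572.6 162. ] [56.6 34.4] rect 1.452 L,R yaw [-0.12  -0.091]
yellow [636.7 155.8] [58.4 36.9] rect 1.506 L,R yaw [-0.136 -0.036]
t 2.2 at [0.5347 0.1134 0.2187] az -0.133 -> slide [ 0.0553 -0.1069  0.1777] turn -0.013 F [-0.3  0.3  0.3] gap 50.3
```

In the tool's units: 0.186 m / 0.6 = 0.31, -0.107 m / 0.6 = -0.1783, 0.065 rad / 1.5708 = 0.0414.

Emit:
servo_tool --moves '[{"slide": [0.05, -0.0917, 0], "turn": 0.0318, "fingers": 0.08}, {"slide": [0.0917, -0.1783, 0.0167], "turn": 0.0414, "fingers": 0.08}, {"slide": [0.0925, -0.1783, 0.0833], "turn": 0.0414, "fingers": 0.08}, {"slide": [0.0925, -0.1783, 0.15], "turn": 0.0414, "fingers": 0.08}, {"slide": [0.0925, -0.1783, 0.2167], "turn": 0.0414, "fingers": 0.08}, {"slide": [0.0925, -0.1783, 0.2667], "turn": 0.0414, "fingers": 0.08}, {"slide": [0.0925, -0.1783, 0.3], "turn": 0.0414, "fingers": 0.08}, {"slide": [0.0925, -0.1783, 0.31], "turn": 0.0414, "fingers": 0.08}]'

```text
time: 3.2
position: [0.4359, 0.1819, 0.0318]
ee_rot: [0.774, 0.633, -0.001, -0.0]
contact_force: [-0.4, 0.1, 0.1]
finger_gap: 0.538
finger_force: 0.0
```

```bash
python3 - <<'E'
from h import *
go(.436,.1825,.033,-.2)
E
```

```text
t 3.2 at [0.4359 0.1819 0.0318] az -0.1993 -> slide [ 0.0006 -0.0001 -0.0012] turn 0.001 F [-0.4  0.1  0.1] gap 50.1
```

In the tool's units: -0.12 m / 0.6 = -0.2, -0.07 m / 0.6 = -0.1167.

Emit:
servo_tool --moves '[{"slide": [0, 0, 0], "turn": 0, "fingers": -1}, {"slide": [0, 0, 0], "turn": 0, "fingers": -1}, {"slide": [0, 0, 0], "turn": 0, "fingers": -1}, {"slide": [0, 0, 0], "turn": 0, "fingers": -1}, {"slide": [0, 0, 0], "turn": 0, "fingers": -1}, {"slide": [0, 0, -0.0333], "turn": 0, "fingers": -1}, {"slide": [0, 0, -0.1167], "turn": 0, "fingers": -1}, {"slide": [0, 0, -0.2], "turn": 0, "fingers": -1}]' --squeeze 15

```text
time: 4.2
position: [0.4359, 0.1815, 0.1535]
ee_rot: [0.774, 0.633, -0.001, -0.0]
contact_force: [0.8, 0.7, -2.0]
finger_gap: 0.325
finger_force: 14.9
```

```bash
cat > plan.py <<'E'
from stand import *
# standing target for grasp point height hg above base, lamp origin at (X, y=-0.014+dy) on deck
def target(lane,dy=0,up=0,hg=.026,o=(.5141,-.193,-.1174)):
    p,R=frame(*o); g=p+R@np.array([lane,-.014+dy,hg]); return g+np.array([0,0,up-bot.hold_point_z])
def plan(lane,dy=.010,up=.0,**k):
    g=target(lane,dy,up,**k); print("target",g.round(4)); go(*g,-.1174)
E
python3 - <<'E'
from plan import *
plan(.099,.010,.05); plan(.099,.010,.0); plan(.099,0,0); print(bot.state()["finger_force"])
E
```

```text
target [ 0.6112 -0.2151  0.1003]
t 4.2 at [0.4359 0.1815 0.1535] az -0.2001 -> slide [-0.3537  0.2506  0.0534] turn -0.083 F [ 0.8  0.7 -2. ] gap 30.3
target [ 0.6112 -0.2151  0.0503]
t 4.2 at [0.4359 0.1815 0.1535] az -0.2001 -> slide [-0.3536  0.2507  0.1034] turn -0.083 F [ 0.8  0.7 -2. ] gap 30.3
target [ 0.6101 -0.2247  0.0477]
t 4.2 at [0.4359 0.1815 0.1535] az -0.2001 -> slide [-0.3633  0.2515  0.106 ] turn -0.083 F [ 0.8  0.7 -2. ] gap 30.3
14.894082695245743
```

In the tool's units: -0.3535 m / 0.6 = -0.5892, -0.03 m / 0.6 = -0.05, -0.083 rad / 1.5708 = -0.0528.

Emit:
servo_tool --moves '[{"slide": [-0.05, 0.0367, 0], "turn": -0.0127, "fingers": -1}, {"slide": [-0.1333, 0.095, 0], "turn": -0.0255, "fingers": -1}, {"slide": [-0.2167, 0.1533, 0], "turn": -0.0382, "fingers": -1}, {"slide": [-0.3, 0.2133, 0], "turn": -0.0528, "fingers": -1}, {"slide": [-0.3833, 0.2717, 0], "turn": -0.0528, "fingers": -1}, {"slide": [-0.4667, 0.33, 0], "turn": -0.0528, "fingers": -1}, {"slide": [-0.5417, 0.3833, 0.0167], "turn": -0.0528, "fingers": -1}, {"slide": [-0.5892, 0.4175, 0.0667], "turn": -0.0528, "fingers": -1}]'

```text
time: 5.2
position: [0.6131, -0.2189, 0.1135]
ee_rot: [0.748, 0.663, 0.0, 0.003]
contact_force: [0.1, 0.8, -0.8]
finger_gap: 0.322
finger_force: 14.9
```

```bash
python3 - <<'E'
from plan import *; import pickle
plan(.099,.010,0)
d={n:optics.capture(n) for n in("side","wrist")}; pickle.dump(d,open("p1.pkl","wb"))
cv2.imwrite("pics/p1.png",np.vstack([cv2.resize(d["side"]["color"][200:350,250:450,::-1],(600,450))[:300],cv2.resize(d["wrist"]["color"][:,:,::-1],(600,450))[:290]]))
plan(.099,.010,0)
E
```

```text
target [ 0.6112 -0.2151  0.0503]
t 5.2 at [ 0.6131 -0.2189  0.1135] az -0.12 -> slide [ 0.0038 -0.0026  0.0631] turn -0.003 F [ 0.1  0.8 -0.8] gap 29.9
target [ 0.6112 -0.2151  0.0503]
t 5.3 at [ 0.6089 -0.2196  0.1085] az -0.1237 -> slide [0.0049 0.0021 0.0582] turn -0.006 F [-1.7  0.5 -2.5] gap 30.0
```

View pics/p1.png

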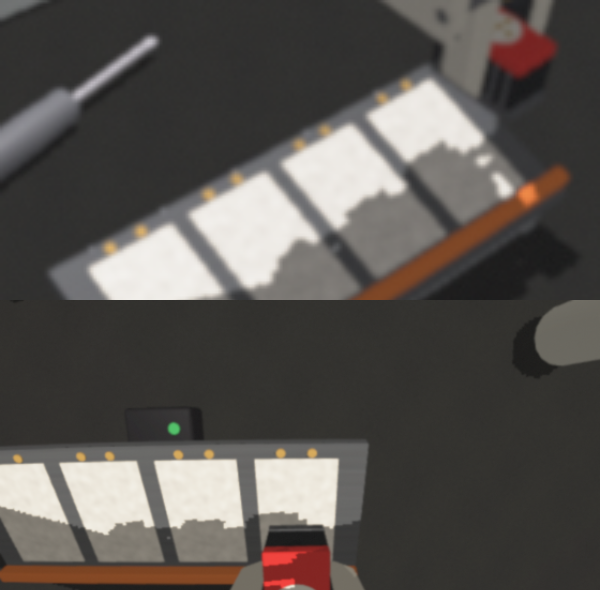

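The far lane is clear and the red lamp hangs over it at about the right place. In the wrist view it lies around (295,570) in that lane. I'll lower it part way and let it settle.

In the tool's units: 0.046 m / 0.6 = 0.0767, 0.04 m / 0.6 = 0.0667, -0.003 rad / 1.5708 = -0.0019.

Emit:
servo_tool --moves '[{"slide": [0.0033, 0, 0.0167], "turn": -0.0019, "fingers": -1}, {"slide": [0.005, 0, 0.0333], "turn": -0.0019, "fingers": -1}, {"slide": [0.005, 0, 0.05], "turn": -0.0019, "fingers": -1}, {"slide": [0.005, 0, 0.0667], "turn": -0.0019, "fingers": -1}, {"slide": [0.005, 0, 0.0767], "turn": -0.0019, "fingers": -1}, {"slide": [0.005, 0, 0.0767], "turn": -0.0019, "fingers": -1}, {"slide": [0.005, 0, 0.0767], "turn": -0.0019, "fingers": -1}, {"slide": [0.005, 0, 0.0767], "turn": -0.0019, "fingers": -1}]'

```text
time: 6.3
position: [0.6125, -0.2117, 0.0671]
ee_rot: [0.746, 0.666, 0.0, 0.0]
contact_force: [0.1, 0.1, -1.6]
finger_gap: 0.323
finger_force: 14.9
```

```bash
python3 - <<'E'
from plan import *
plan(.099,.010,0);plan(.099,.0,0)
E
```

```text
target [ 0.6112 -0.2151  0.0503]
t 6.3 at [ 0.6125 -0.2117  0.0671] az -0.114 -> slide [-0.0035 -0.0009  0.0168] turn 0.003 F [ 0.1  0.1 -1.6] gap 30.0
target [ 0.6101 -0.2247  0.0477]
t 6.3 at [ 0.6125 -0.2117  0.0671] az -0.114 -> slide [-0.0132 -0.001   0.0194] turn 0.003 F [ 0.1  0.1 -1.6] gap 30.0
```

In the tool's units: 0.0175 m / 0.6 = 0.0292, 0.01 m / 0.6 = 0.0167, 0.003 rad / 1.5708 = 0.0019.

Emit:
servo_tool --moves '[{"slide": [-0.0033, -0.0017, 0.01], "turn": 0.0019, "fingers": -1}, {"slide": [-0.0058, -0.0017, 0.0167], "turn": 0.0019, "fingers": -1}, {"slide": [-0.0058, -0.0017, 0.02], "turn": 0.0019, "fingers": -1}, {"slide": [-0.0058, -0.0017, 0.0233], "turn": 0.0019, "fingers": -1}, {"slide": [-0.0058, -0.0017, 0.0267], "turn": 0.0019, "fingers": -1}, {"slide": [-0.0058, -0.0017, 0.0292], "turn": 0.0019, "fingers": -1}, {"slide": [-0.0058, -0.0017, 0.0292], "turn": 0.0019, "fingers": -1}, {"slide": [-0.0058, -0.0017, 0.0292], "turn": 0.0019, "fingers": -1}]' --squeeze 4

```text
time: 7.3
position: [0.6111, -0.2155, 0.0494]
ee_rot: [0.747, 0.665, -0.0, 0.001]
contact_force: [-1.9, -2.9, 1.5]
finger_gap: 0.324
finger_force: 4.0
```

```bash
python3 - <<'E'
from plan import *
plan(.099,.010,0);plan(.099,.0,0)
d=optics.capture("side");cv2.imwrite("pics/p2.png",cv2.resize(d["color"][180:290,360:470,::-1],(550,550),interpolation=cv2.INTER_CUBIC))
E
```

```text
target [ 0.6112 -0.2151  0.0503]
t 7.3 at [ 0.6111 -0.2155  0.0494] az -0.1171 -> slide [ 0.0004  0.     -0.0009] turn 0.0 F [-1.9 -2.9  1.5] gap 30.2
target [ 0.6101 -0.2247  0.0477]
t 7.3 at [ 0.6111 -0.2155  0.0494] az -0.1171 -> slide [-0.0092  0.      0.0017] turn 0.0 F [-1.9 -2.9  1.5] gap 30.2
```

View pics/p2.png

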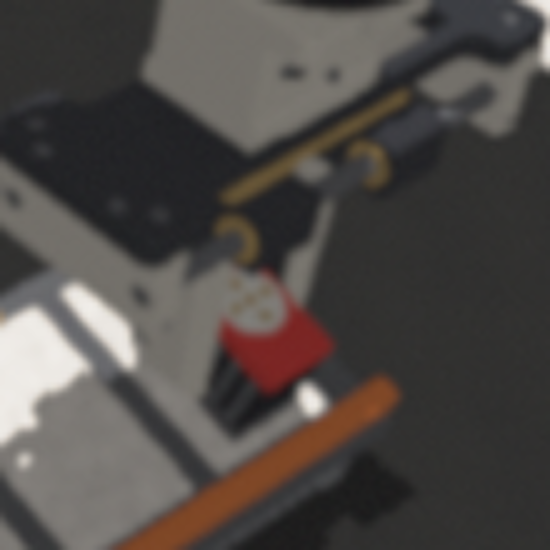

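The lamp has pivoted flat onto the slope, with its top around (280,340) in the crop. It is about 10 mm short of the cleat, so I'll slide it down.

In the tool's units: -0.013 m / 0.6 = -0.0217, -0.012 m / 0.6 = -0.02.

Emit:
servo_tool --moves '[{"slide": [-0.005, 0, 0.0008], "turn": 0, "fingers": -1}, {"slide": [-0.01, 0, 0.0017], "turn": 0, "fingers": -1}, {"slide": [-0.0133, 0, 0.0025], "turn": 0, "fingers": -1}, {"slide": [-0.0167, 0, 0.0033], "turn": 0, "fingers": -1}, {"slide": [-0.02, 0, 0.0042], "turn": 0, "fingers": -1}, {"slide": [-0.0217, 0, 0.0042], "turn": 0, "fingers": -1}, {"slide": [-0.0217, 0, 0.0042], "turn": 0, "fingers": -1}, {"slide": [-0.0217, 0, 0.0042], "turn": 0, "fingers": -1}]'

```text
time: 8.35
position: [0.6094, -0.2261, 0.0463]
ee_rot: [0.747, 0.665, 0.001, -0.001]
contact_force: [0.5, 5.9, 1.6]
finger_gap: 0.324
finger_force: 4.0
```

```bash
python3 - <<'E'
from plan import *
plan(.099,.0,0)
E
```

```text
target [ 0.6101 -0.2247  0.0477]
t 8.35 at [ 0.6094 -0.2261  0.0463] az -0.1158 -> slide [ 0.0015  0.0005 -0.0014] turn 0.002 F [0.5 5.9 1.6] gap 30.1
```

In the tool's units: -0.14 m / 0.6 = -0.2333, -0.001 m / 0.6 = -0.0017.

Emit:
servo_tool --moves '[{"slide": [0.0017, 0.0008, -0.0017], "turn": 0, "fingers": 0.08}, {"slide": [0.0017, 0.0008, -0.0017], "turn": 0, "fingers": 0.08}, {"slide": [0.0017, 0.0008, -0.0017], "turn": 0, "fingers": 0.08}, {"slide": [0.0017, 0.0008, -0.0017], "turn": 0, "fingers": 0.08}, {"slide": [0.0017, 0.0008, -0.025], "turn": 0, "fingers": 0.08}, {"slide": [0.0017, 0.0008, -0.0833], "turn": 0, "fingers": 0.08}, {"slide": [0.0017, 0.0008, -0.1667], "turn": 0, "fingers": 0.08}, {"slide": [0.0017, 0.0008, -0.2333], "turn": 0, "fingers": 0.08}]'

```text
time: 9.35
position: [0.6104, -0.2274, 0.1899]
ee_rot: [0.747, 0.664, 0.0, 0.001]
contact_force: [0.9, -0.4, 0.1]
finger_gap: 0.537
finger_force: 0.0
```

```bash
python3 - <<'E'
from plan import *
go(.506,.175,.033,-.18)
E
```

```text
t 9.35 at [ 0.6104 -0.2274  0.1899] az -0.1172 -> slide [ 0.3876 -0.1511  0.1561] turn 0.063 F [ 0.9 -0.4  0.1] gap 49.9
```

In the tool's units: 0.3875 m / 0.6 = 0.6458, -0.033 m / 0.6 = -0.055, 0.063 rad / 1.5708 = 0.0401.

Emit:
servo_tool --moves '[{"slide": [0.05, -0.0183, 0], "turn": 0.0127, "fingers": 0.08}, {"slide": [0.1417, -0.055, 0], "turn": 0.0255, "fingers": 0.08}, {"slide": [0.2333, -0.0917, 0], "turn": 0.0401, "fingers": 0.08}, {"slide": [0.325, -0.1267, 0], "turn": 0.0401, "fingers": 0.08}, {"slide": [0.4167, -0.1633, 0], "turn": 0.0401, "fingers": 0.08}, {"slide": [0.5083, -0.1983, 0], "turn": 0.0401, "fingers": 0.08}, {"slide": [0.6, -0.2333, 0.0333], "turn": 0.0401, "fingers": 0.08}, {"slide": [0.6458, -0.2517, 0.0833], "turn": 0.0401, "fingers": 0.08}]'

```text
time: 10.35
position: [0.5051, 0.1804, 0.1379]
ee_rot: [0.766, 0.643, 0.002, -0.0]
contact_force: [1.4, -0.7, -0.0]
finger_gap: 0.539
finger_force: 0.0
```

```bash
python3 - <<'E'
from plan import *; import pickle
d={n:optics.capture(n) for n in("top","side")}; pickle.dump(d,open("p3.pkl","wb"))
cv2.imwrite("pics/p3.png",np.hstack([cv2.resize(d["top"]["color"][130:310,340:440,::-1],(300,540)),cv2.resize(d["side"]["color"][190:350,260:450,::-1],(475,400))[:,:].repeat(1,0) if 0 else cv2.resize(d["side"]["color"][190:350,260:450,::-1],(475,540))]))
for st,ce,l in blobs(wmask(d["top"]),60,400): print(st,ce,onz(d["top"],[ce],.085).round(4))
go(.506,.175,.033,-.18)
E
```

```text
[320  35  12  11 100] [325.89  40.03] [[ 0.8438 -0.103   0.085 ]]
[313  43  11  18 111] [317.38738739  52.12612613] [[ 0.8193 -0.0862  0.085 ]]
[ 66  69  23  21 329] [77.18541033 78.72340426] [[0.7882 0.347  0.085 ]]
[404 157  12  14 123] [409.44715447 163.22764228] [[ 0.6065 -0.2311  0.085 ]]
[172 187  14  14 130] [178.96153846 193.76153846] [[0.5659 0.1572 0.085 ]]
[268 192   9  46 136] [271.77205882 213.55147059] [[0.527  0.0045 0.085 ]]
[164 217  12   6  69] [169.5942029 219.5942029] [[0.5226 0.1725 0.085 ]]
[184 254  17   6  70] [191.75714286 257.01428571] [[0.4595 0.136  0.085 ]]
t 10.45 at [0.5017 0.1803 0.1347] az -0.1714 -> slide [-0.0044  0.0058  0.1017] turn 0.009 F [-0.4 -0.2  0.7] gap 50.5
```

View pics/p3.png

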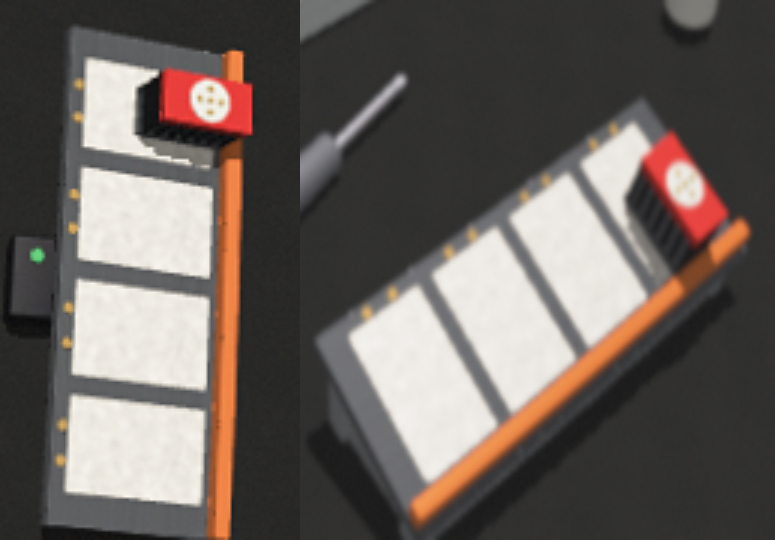

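The red lamp sits flat in the far lane with its lower end at the cleat, LED at (409,163) in the full top image. On to green.

In the tool's units: 0.106 m / 0.6 = 0.1767, 0.095 m / 0.6 = 0.1583.

Emit:
servo_tool --moves '[{"slide": [0, 0, 0.0167], "turn": 0, "fingers": 0.08}, {"slide": [0, 0, 0.0583], "turn": 0, "fingers": 0.08}, {"slide": [0, 0, 0.1], "turn": 0, "fingers": 0.08}, {"slide": [0, 0, 0.1333], "turn": 0, "fingers": 0.08}, {"slide": [0, 0, 0.1583], "turn": 0, "fingers": 0.08}, {"slide": [0, 0, 0.1767], "turn": 0, "fingers": 0.08}, {"slide": [0, 0, 0.1767], "turn": 0, "fingers": 0.08}, {"slide": [0, 0, 0.1767], "turn": 0, "fingers": 0.08}]'

```text
time: 11.45
position: [0.5057, 0.1756, 0.0312]
ee_rot: [0.768, 0.641, 0.001, 0.0]
contact_force: [-0.3, -0.0, 0.7]
finger_gap: 0.542
finger_force: 0.0
```

```bash
python3 - <<'E'
from plan import *; import pickle
go(.506,.175,.033,-.18)
p,R=frame(.5141,-.193,-.1174); d=pickle.load(open("p3.pkl","rb"))
print(((onplane(d["top"],[[409.45,163.2]],p+R[:,2]*.041,R[:,2])-p)@R).round(4))
c=d["side"]
for st,ce,l in blobs(wmask(c),40,400): 
    if 390<ce[0]<450 and 220<ce[1]<290: print(ce,st,((onplane(c,[ce],p+R[:,2]*.041,R[:,2])-p)@R).round(4))
E
```

```text
t 11.45 at [0.5057 0.1756 0.0312] az -0.1801 -> slide [-0.0005  0.0004 -0.0018] turn -0.0 F [-0.3 -0.   0.7] gap 50.4
[[ 0.098  -0.0183  0.041 ]]
[413.51470588 244.27205882] [407 238  14  13 136] [[ 0.0989 -0.0182  0.041 ]]
```

```bash
cat > tri.py <<'E'
from plan import *
def tri(obs):
    A=np.zeros((3,3));b=np.zeros(3);rs=[]
    for c,px in obs:
        o,d=rays(c,[px]);d=d[0]/np.linalg.norm(d[0]);M=np.eye(3)-np.outer(d,d);A+=M;b+=M@o;rs.append((o,M))
    x=np.linalg.solve(A,b); return x,max(np.linalg.norm(M@(x-o)) for o,M in rs)
p,R=frame(.5141,-.193,-.1174)
def redcorners(c,box,n="red"):
    x0,y0,x1,y1=box; m=cmask(c,n,80,40)|wmask(c); k=np.zeros_like(m);k[y0:y1,x0:x1]=m[y0:y1,x0:x1]
    k=max(blobs(k,50),key=lambda b:b[0][4])[2].astype(np.uint8)
    q=max(cv2.findContours(k,0,cv2.CHAIN_APPROX_NONE)[0],key=len)
    return cv2.minAreaRect(q)
E
python3 - <<'E'
from tri import *; import pickle
d0=pickle.load(open("c0.pkl","rb"));d=pickle.load(open("p3.pkl","rb"))
x,e=tri([(d["top"],(409.45,163.2)),(d["side"],(413.5,244.3))]);print("red LED",x.round(4),e.round(4),((x-p)@R).round(4))
# rack LEDs at start in both
def leds(c,lo,hi,bx): return sorted([b[1] for b in blobs(wmask(c),lo,hi) if bx[0]<b[1][0]<bx[2] and bx[1]<b[1][1]<bx[3]],key=lambda z:z[1])
T=leds(d0["top"],100,250,(150,180,200,290)); S=leds(d0["side"],30,250,(170,140,300,215)); print(np.round(T,1),np.round(S,1))
for t in T:
    for s in S:
        x,e=tri([(d0["top"],t),(d0["side"],s)])
        if e<.004: print(x.round(4),e.round(4))
# orange cleat ends in both views
for n in("top","side"):
    for st,ce,l in blobs(cmask(d0[n],"orange"),200):
        if ce[0]>300 and ce[1]>140:
            q=max(cv2.findContours(l.astype(np.uint8),0,2)[0],key=len); print(n,cv2.boxPoints(cv2.minAreaRect(q)).round(1).tolist())
E
```

```text
red LED [ 0.6083 -0.2326  0.0803] 0.0003 [ 0.0982 -0.0183  0.0414]
[[178.  193.5]
 [170.5 231.7]
 [166.  273.5]] [[271.8 151.9]
 [247.6 161.9]
 [218.5 171.3]
 [188.1 183.6]]
[0.5725 0.1617 0.0658] 0.0011
[0.5062 0.1743 0.0663] 0.0004
[0.4364 0.182  0.0655] 0.0002
top [[408.5, 309.79998779296875], [413.79998779296875, 145.89999389648438], [422.20001220703125, 146.1999969482422], [416.8999938964844, 310.1000061035156]]
side [[301.79998779296875, 340.0], [436.79998779296875, 252.60000610351562], [441.5, 259.8999938964844], [306.6000061035156, 347.3999938964844]]
```

```bash
python3 - <<'E'
from tri import *; import pickle
d=pickle.load(open("p3.pkl","rb"))
p,R=frame(.5128,-.1987,-.1173)
x,e=tri([(d["top"],(409.45,163.2)),(d["side"],(413.5,244.3))]);print(((x-p)@R).round(4))
for c,px in((d["top"],(409.45,163.2)),(d["side"],(413.5,244.3))): print(((onplane(c,[px],p+R[:,2]*.041,R[:,2])-p)@R).round(4))
# side view cleat uphill boundary on near part
m=cmask(d["side"],"orange"); m[:200]=0;m[:,:260]=0
e=[]
for x in range(315,395,4):
    ys=np.where(m[:,x])[0]; e.append((x,ys[0]-.5))
for z in(0,.012): 
    P=(onplane(d["side"],e,p+R[:,2]*z,R[:,2])-p)@R; print(z,np.median(P[:,1]).round(4))
for z in(0,.012):
    m2=cmask(d["top"],"orange");m2[:200]=0
    P=(onplane(d["top"],[(np.where(m2[y])[0][0]-.5,y) for y in range(205,300,5)],p+R[:,2]*z,R[:,2])-p)@R; print(z,np.median(P[:,1]).round(4))
cv2.imwrite("pics/p4.png",cv2.resize(d["side"]["color"][210:290,370:470,::-1],(800,600),interpolation=cv2.INTER_CUBIC))
E
```

```text
[ 0.0988 -0.0127  0.0399]
[[ 0.0981 -0.0119  0.041 ]]
[[ 0.0982 -0.0131  0.041 ]]
0 -0.0387
0.012 -0.0414
0 -0.0416
0.012 -0.0351
```

View pics/p4.png

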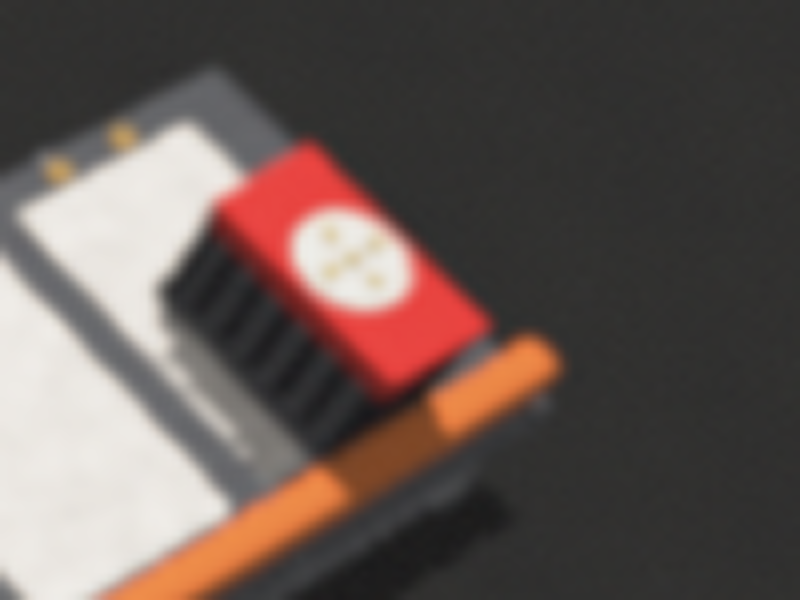

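The red lamp is flat but may sit about 1 mm short of the cleat, because I backed off while opening. I'll push it home later. Now I'll grip green.

In the tool's units: -0.12 m / 0.6 = -0.2, -0.07 m / 0.6 = -0.1167.

Emit:
servo_tool --moves '[{"slide": [0, 0, 0], "turn": 0, "fingers": -1}, {"slide": [0, 0, 0], "turn": 0, "fingers": -1}, {"slide": [0, 0, 0], "turn": 0, "fingers": -1}, {"slide": [0, 0, 0], "turn": 0, "fingers": -1}, {"slide": [0, 0, 0], "turn": 0, "fingers": -1}, {"slide": [0, 0, -0.0333], "turn": 0, "fingers": -1}, {"slide": [0, 0, -0.1167], "turn": 0, "fingers": -1}, {"slide": [0, 0, -0.2], "turn": 0, "fingers": -1}]' --squeeze 15

```text
time: 12.45
position: [0.5039, 0.1754, 0.1509]
ee_rot: [0.768, 0.641, -0.002, -0.001]
contact_force: [1.4, 0.4, -0.8]
finger_gap: 0.328
finger_force: 14.5
```

```bash
sed -i 's/o=(.5141,-.193,-.1174)/o=(.5128,-.1987,-.1173)/; s/hg=.026/hg=.0245/' plan.py; python3 - <<'E'
from plan import *
plan(.0335,.008,.012)
E
```

```text
target [ 0.5447 -0.2146  0.0603]
t 12.45 at [0.5039 0.1754 0.1509] az -0.1798 -> slide [-0.3763  0.1102  0.0909] turn -0.062 F [ 1.4  0.4 -0.8] gap 30.5
```

In the tool's units: -0.376 m / 0.6 = -0.6267, 0.04 m / 0.6 = 0.0667, -0.062 rad / 1.5708 = -0.0395.

Emit:
servo_tool --moves '[{"slide": [-0.05, 0.015, 0], "turn": -0.0127, "fingers": -1}, {"slide": [-0.1417, 0.0417, 0], "turn": -0.0255, "fingers": -1}, {"slide": [-0.2333, 0.0683, 0], "turn": -0.0395, "fingers": -1}, {"slide": [-0.325, 0.0933, 0], "turn": -0.0395, "fingers": -1}, {"slide": [-0.4167, 0.12, 0], "turn": -0.0395, "fingers": -1}, {"slide": [-0.5083, 0.1467, 0], "turn": -0.0395, "fingers": -1}, {"slide": [-0.5833, 0.17, 0.0167], "turn": -0.0395, "fingers": -1}, {"slide": [-0.6267, 0.1817, 0.0667], "turn": -0.0395, "fingers": -1}]'

```text
time: 13.45
position: [0.5453, -0.2178, 0.111]
ee_rot: [0.749, 0.663, 0.0, 0.002]
contact_force: [-0.4, 0.4, -1.3]
finger_gap: 0.325
finger_force: 14.6
```

In the tool's units: 0.049 m / 0.6 = 0.0817, 0.047 m / 0.6 = 0.0783.

Emit:
servo_tool --moves '[{"slide": [0, 0, 0.0167], "turn": 0, "fingers": -1}, {"slide": [0, 0, 0.0417], "turn": 0, "fingers": -1}, {"slide": [0, 0, 0.0667], "turn": 0, "fingers": -1}, {"slide": [0, 0, 0.0783], "turn": 0, "fingers": -1}, {"slide": [0, 0, 0.0817], "turn": 0, "fingers": -1}, {"slide": [0, 0, 0.0817], "turn": 0, "fingers": -1}, {"slide": [0, 0, 0.0817], "turn": 0, "fingers": -1}, {"slide": [0, 0, 0.0817], "turn": 0, "fingers": -1}]'

```text
time: 14.45
position: [0.5454, -0.214, 0.0621]
ee_rot: [0.748, 0.664, 0.0, 0.0]
contact_force: [0.3, -0.7, -1.4]
finger_gap: 0.327
finger_force: 14.5
```

```bash
python3 - <<'E'
from plan import *
plan(.0335,.008,0);plan(.0335,.0,0)
E
```

```text
target [ 0.5447 -0.2146  0.0483]
t 14.45 at [ 0.5454 -0.214   0.0621] az -0.118 -> slide [-0.0007 -0.0006  0.0138] turn -0.001 F [ 0.3 -0.7 -1.4] gap 30.5
target [ 0.5437 -0.2223  0.0463]
t 14.45 at [ 0.5454 -0.214   0.0621] az -0.118 -> slide [-0.0085 -0.0006  0.0158] turn -0.001 F [ 0.3 -0.7 -1.4] gap 30.5
```

In the tool's units: 0.0145 m / 0.6 = 0.0242, 0.004 m / 0.6 = 0.0067.

Emit:
servo_tool --moves '[{"slide": [-0.0008, -0.0008, 0.0067], "turn": 0, "fingers": -1}, {"slide": [-0.0008, -0.0008, 0.0117], "turn": 0, "fingers": -1}, {"slide": [-0.0008, -0.0008, 0.015], "turn": 0, "fingers": -1}, {"slide": [-0.0008, -0.0008, 0.0183], "turn": 0, "fingers": -1}, {"slide": [-0.0008, -0.0008, 0.0217], "turn": 0, "fingers": -1}, {"slide": [-0.0008, -0.0008, 0.0242], "turn": 0, "fingers": -1}, {"slide": [-0.0008, -0.0008, 0.0242], "turn": 0, "fingers": -1}, {"slide": [-0.0008, -0.0008, 0.0242], "turn": 0, "fingers": -1}]' --squeeze 4

```text
time: 15.45
position: [0.5451, -0.2147, 0.0474]
ee_rot: [0.748, 0.664, 0.0, 0.001]
contact_force: [-1.1, -3.2, 1.6]
finger_gap: 0.322
finger_force: 4.0
```

In the tool's units: -0.012 m / 0.6 = -0.02, 0.001 m / 0.6 = 0.0017.

Emit:
servo_tool --moves '[{"slide": [-0.0033, 0, 0.0008], "turn": 0, "fingers": -1}, {"slide": [-0.0067, 0, 0.0017], "turn": 0, "fingers": -1}, {"slide": [-0.01, 0, 0.0025], "turn": 0, "fingers": -1}, {"slide": [-0.0133, 0, 0.0033], "turn": 0, "fingers": -1}, {"slide": [-0.0167, 0, 0.0042], "turn": 0, "fingers": -1}, {"slide": [-0.02, 0, 0.005], "turn": 0, "fingers": -1}, {"slide": [-0.02, 0, 0.005], "turn": 0, "fingers": -1}, {"slide": [-0.02, 0, 0.005], "turn": 0, "fingers": -1}]'

```text
time: 16.45
position: [0.5436, -0.2236, 0.0441]
ee_rot: [0.747, 0.665, 0.001, -0.001]
contact_force: [0.5, 5.2, 2.3]
finger_gap: 0.325
finger_force: 4.0
```

```bash
python3 - <<'E'
from plan import *
plan(.0335,.0,0); go(.571,.1625,.033,-.11)
E
```

```text
target [ 0.5437 -0.2223  0.0463]
t 16.45 at [ 0.5436 -0.2236  0.0441] az -0.1162 -> slide [ 0.0013 -0.     -0.0022] turn 0.001 F [0.5 5.2 2.3] gap 30.2
t 16.45 at [ 0.5436 -0.2236  0.0441] az -0.1162 -> slide [ 0.3867 -0.0176  0.0124] turn -0.006 F [0.5 5.2 2.3] gap 30.2
```

In the tool's units: -0.14 m / 0.6 = -0.2333, -0.1 m / 0.6 = -0.1667.

Emit:
servo_tool --moves '[{"slide": [0, 0, 0], "turn": 0, "fingers": 0.08}, {"slide": [0, 0, 0], "turn": 0, "fingers": 0.08}, {"slide": [0, 0, 0], "turn": 0, "fingers": 0.08}, {"slide": [0, 0, 0], "turn": 0, "fingers": 0.08}, {"slide": [0, 0, -0.025], "turn": 0, "fingers": 0.08}, {"slide": [0, 0, -0.0833], "turn": 0, "fingers": 0.08}, {"slide": [0, 0, -0.1667], "turn": 0, "fingers": 0.08}, {"slide": [0, 0, -0.2333], "turn": 0, "fingers": 0.08}]'

```text
time: 17.45
position: [0.5435, -0.2266, 0.1873]
ee_rot: [0.748, 0.664, 0.0, 0.001]
contact_force: [0.1, 0.6, 0.6]
finger_gap: 0.54
finger_force: 0.0
```

```bash
python3 - <<'E'
from plan import *
go(.571,.1625,.033,-.11)
E
```

```text
t 17.45 at [ 0.5435 -0.2266  0.1873] az -0.1182 -> slide [ 0.3898 -0.019   0.1538] turn -0.008 F [0.1 0.6 0.6] gap 50.2
```

In the tool's units: 0.39 m / 0.6 = 0.65, -0.019 m / 0.6 = -0.0317, -0.008 rad / 1.5708 = -0.0051.

Emit:
servo_tool --moves '[{"slide": [0.05, -0.0017, 0], "turn": 0, "fingers": 0.08}, {"slide": [0.1417, -0.0067, 0], "turn": -0.0051, "fingers": 0.08}, {"slide": [0.2333, -0.0117, 0], "turn": -0.0051, "fingers": 0.08}, {"slide": [0.325, -0.0167, 0], "turn": -0.0051, "fingers": 0.08}, {"slide": [0.4167, -0.0217, 0], "turn": -0.0051, "fingers": 0.08}, {"slide": [0.5083, -0.025, 0], "turn": -0.0051, "fingers": 0.08}, {"slide": [0.5917, -0.0283, 0.0167], "turn": -0.0051, "fingers": 0.08}, {"slide": [0.65, -0.0317, 0.0667], "turn": -0.0051, "fingers": 0.08}]'

```text
time: 18.45
position: [0.5717, 0.1669, 0.1463]
ee_rot: [0.744, 0.668, 0.003, 0.001]
contact_force: [-0.4, 0.1, 0.0]
finger_gap: 0.542
finger_force: 0.0
```

In the tool's units: 0.113 m / 0.6 = 0.1883, 0.105 m / 0.6 = 0.175.

Emit:
servo_tool --moves '[{"slide": [0, 0, 0.0167], "turn": 0, "fingers": 0.08}, {"slide": [0, 0, 0.0583], "turn": 0, "fingers": 0.08}, {"slide": [0, 0, 0.1], "turn": 0, "fingers": 0.08}, {"slide": [0, 0, 0.1417], "turn": 0, "fingers": 0.08}, {"slide": [0, 0, 0.175], "turn": 0, "fingers": 0.08}, {"slide": [0, 0, 0.1883], "turn": 0, "fingers": 0.08}, {"slide": [0, 0, 0.1883], "turn": 0, "fingers": 0.08}, {"slide": [0, 0, 0.1883], "turn": 0, "fingers": 0.08}]'

```text
time: 19.45
position: [0.571, 0.163, 0.0323]
ee_rot: [0.745, 0.667, 0.001, 0.001]
contact_force: [0.1, 0.3, 0.5]
finger_gap: 0.541
finger_force: 0.0
```

```bash
cat > chk.py <<'E'
from tri import *
def chk(lanes_x):
    d={n:optics.capture(n) for n in("top","side")}
    p,R=frame(.5128,-.1987,-.1173); W={n:[b[1] for b in blobs(wmask(d[n]),60,400)] for n in d}
    for lx in lanes_x:
        for t in W["top"]:
            for s in W["side"]:
                x,e=tri([(d["top"],t),(d["side"],s)]); q=(x-p)@R
                if e<.003 and abs(q[0]-lx)<.02 and abs(q[1]+.014)<.02 and abs(q[2]-.041)<.01: print("LED lane",lx,q.round(4),e.round(4),t.round(1),s.round(1))
    return d
E
python3 - <<'E'
from chk import *
d=chk([.099,.033]); go(.571,.1625,.033,-.11)
E
```

```text
LED lane 0.099 [ 0.0987 -0.0126  0.0399] 0.0003 [409.4 163.2] [413.5 244.3]
t 19.55 at [0.5708 0.1634 0.0321] az -0.11 -> slide [-0.0008  0.0003 -0.0009] turn -0.0 F [-0.1  0.3 -0.1] gap 50.4
```

In the tool's units: -0.12 m / 0.6 = -0.2, -0.02 m / 0.6 = -0.0333.

Emit:
servo_tool --moves '[{"slide": [0, 0, 0], "turn": 0, "fingers": -1}, {"slide": [0, 0, 0], "turn": 0, "fingers": -1}, {"slide": [0, 0, 0], "turn": 0, "fingers": -1}, {"slide": [0, 0, 0], "turn": 0, "fingers": -1}, {"slide": [0, 0, 0], "turn": 0, "fingers": -1}, {"slide": [0, 0, -0.0333], "turn": 0, "fingers": -1}, {"slide": [0, 0, -0.1167], "turn": 0, "fingers": -1}, {"slide": [0, 0, -0.2], "turn": 0, "fingers": -1}]' --squeeze 15

```text
time: 20.55
position: [0.5691, 0.1632, 0.1514]
ee_rot: [0.745, 0.667, -0.001, -0.001]
contact_force: [1.3, 0.7, 0.0]
finger_gap: 0.321
finger_force: 15.0
```

```bash
python3 - <<'E'
from chk import *
import pickle
plan(-.0325,.008,.012)
d={n:optics.capture(n) for n in("top","side")}; pickle.dump(d,open("p5.pkl","wb"))
cv2.imwrite("pics/p5.png",np.hstack([cv2.resize(d["top"]["color"][130:310,340:440,::-1],(300,540)),cv2.resize(d["side"]["color"][190:350,260:450,::-1],(475,540))]))
E
```

```text
target [ 0.4791 -0.2069  0.0603]
t 20.55 at [0.5691 0.1632 0.1514] az -0.1101 -> slide [-0.3776 -0.0485  0.0917] turn 0.007 F [1.3 0.7 0. ] gap 29.9
```

View pics/p5.png

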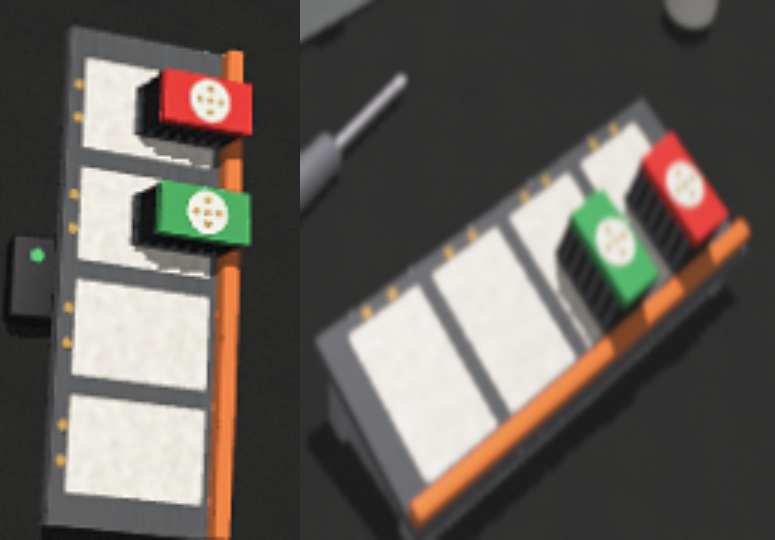

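The top view shows red at (409,163) and green at (409,200). Both are flat, square and at the cleat. Next is blue.

In the tool's units: -0.377 m / 0.6 = -0.6283, -0.05 m / 0.6 = -0.0833, 0.007 rad / 1.5708 = 0.0045.

Emit:
servo_tool --moves '[{"slide": [-0.05, -0.0067, 0], "turn": 0.0045, "fingers": -1}, {"slide": [-0.1417, -0.0183, 0], "turn": 0.0045, "fingers": -1}, {"slide": [-0.2333, -0.03, 0], "turn": 0.0045, "fingers": -1}, {"slide": [-0.325, -0.0433, 0], "turn": 0.0045, "fingers": -1}, {"slide": [-0.4167, -0.055, 0], "turn": 0.0045, "fingers": -1}, {"slide": [-0.5083, -0.0667, 0], "turn": 0.0045, "fingers": -1}, {"slide": [-0.5833, -0.0783, 0.0167], "turn": 0.0045, "fingers": -1}, {"slide": [-0.6283, -0.0833, 0.0667], "turn": 0.0045, "fingers": -1}]'

```text
time: 21.65
position: [0.4782, -0.209, 0.1109]
ee_rot: [0.748, 0.663, -0.0, 0.001]
contact_force: [0.3, 1.4, -2.4]
finger_gap: 0.32
finger_force: 15.0
```

In the tool's units: 0.05 m / 0.6 = 0.0833, 0.047 m / 0.6 = 0.0783.

Emit:
servo_tool --moves '[{"slide": [0, 0, 0.0167], "turn": 0, "fingers": -1}, {"slide": [0, 0, 0.0417], "turn": 0, "fingers": -1}, {"slide": [0, 0, 0.0667], "turn": 0, "fingers": -1}, {"slide": [0, 0, 0.0783], "turn": 0, "fingers": -1}, {"slide": [0, 0, 0.0833], "turn": 0, "fingers": -1}, {"slide": [0, 0, 0.0833], "turn": 0, "fingers": -1}, {"slide": [0, 0, 0.0833], "turn": 0, "fingers": -1}, {"slide": [0, 0, 0.0833], "turn": 0, "fingers": -1}]'

```text
time: 22.65
position: [0.4793, -0.2061, 0.0616]
ee_rot: [0.747, 0.665, 0.0, 0.0]
contact_force: [0.2, 1.1, -1.2]
finger_gap: 0.327
finger_force: 15.0
```

```bash
python3 - <<'E'
from chk import *
import pickle
plan(-.0325,.008,0)
d=pickle.load(open("p5.pkl","rb")); p,R=frame(.5128,-.1987,-.1173)
W={n:[b[1] for b in blobs(wmask(d[n]),60,400)] for n in d}
for n,bx in(("top",(400,190,420,215)),("side",(370,250,400,280))): print(n,[( b[0][4],b[1].round(1)) for b in blobs(wmask(d[n]),30,2000) if bx[0]<b[1][0]<bx[2] and bx[1]<b[1][1]<bx[3]])
E
```

```text
target [ 0.4791 -0.2069  0.0483]
t 22.65 at [ 0.4793 -0.2061  0.0616] az -0.1171 -> slide [-0.0009 -0.0001  0.0132] turn 0.0 F [ 0.2  1.1 -1.2] gap 30.4
top [(np.int32(130), array([408.8, 200.4]))]
side []
```

In the tool's units: 0.0142 m / 0.6 = 0.0237, 0.013 m / 0.6 = 0.0217.

Emit:
servo_tool --moves '[{"slide": [-0.0008, 0, 0.0067], "turn": 0, "fingers": -1}, {"slide": [-0.0017, 0, 0.0117], "turn": 0, "fingers": -1}, {"slide": [-0.0017, 0, 0.015], "turn": 0, "fingers": -1}, {"slide": [-0.0017, 0, 0.0183], "turn": 0, "fingers": -1}, {"slide": [-0.0017, 0, 0.0217], "turn": 0, "fingers": -1}, {"slide": [-0.0017, 0, 0.0237], "turn": 0, "fingers": -1}, {"slide": [-0.0017, 0, 0.0237], "turn": 0, "fingers": -1}, {"slide": [-0.0017, 0, 0.0237], "turn": 0, "fingers": -1}]' --squeeze 4

```text
time: 23.65
position: [0.4792, -0.2073, 0.0471]
ee_rot: [0.747, 0.665, -0.0, 0.001]
contact_force: [0.3, -3.4, 2.3]
finger_gap: 0.321
finger_force: 4.0
```

In the tool's units: -0.012 m / 0.6 = -0.02, 0.001 m / 0.6 = 0.0017.

Emit:
servo_tool --moves '[{"slide": [-0.0033, 0, 0.0008], "turn": 0, "fingers": -1}, {"slide": [-0.0067, 0, 0.0017], "turn": 0, "fingers": -1}, {"slide": [-0.01, 0, 0.0025], "turn": 0, "fingers": -1}, {"slide": [-0.0133, 0, 0.0033], "turn": 0, "fingers": -1}, {"slide": [-0.0167, 0, 0.0042], "turn": 0, "fingers": -1}, {"slide": [-0.02, 0, 0.005], "turn": 0, "fingers": -1}, {"slide": [-0.02, 0, 0.005], "turn": 0, "fingers": -1}, {"slide": [-0.02, 0, 0.005], "turn": 0, "fingers": -1}]'

```text
time: 24.65
position: [0.4778, -0.2168, 0.0438]
ee_rot: [0.747, 0.665, 0.001, -0.001]
contact_force: [0.9, 4.5, 2.8]
finger_gap: 0.321
finger_force: 4.0
```

```bash
python3 - <<'E'
from plan import *
plan(-.0325,.0,0)
E
```

```text
target [ 0.4782 -0.2146  0.0463]
t 24.65 at [ 0.4778 -0.2168  0.0438] az -0.1153 -> slide [ 0.0022  0.0002 -0.0025] turn 0.002 F [0.9 4.5 2.8] gap 29.9
```

In the tool's units: -0.14 m / 0.6 = -0.2333, -0.1 m / 0.6 = -0.1667.

Emit:
servo_tool --moves '[{"slide": [0, 0, 0], "turn": 0, "fingers": 0.08}, {"slide": [0, 0, 0], "turn": 0, "fingers": 0.08}, {"slide": [0, 0, 0], "turn": 0, "fingers": 0.08}, {"slide": [0, 0, 0], "turn": 0, "fingers": 0.08}, {"slide": [0, 0, -0.025], "turn": 0, "fingers": 0.08}, {"slide": [0, 0, -0.0833], "turn": 0, "fingers": 0.08}, {"slide": [0, 0, -0.1667], "turn": 0, "fingers": 0.08}, {"slide": [0, 0, -0.2333], "turn": 0, "fingers": 0.08}]'

```text
time: 25.65
position: [0.4778, -0.2191, 0.1869]
ee_rot: [0.747, 0.664, 0.0, 0.001]
contact_force: [1.4, 0.4, 0.3]
finger_gap: 0.539
finger_force: 0.0
```

```bash
python3 - <<'E'
from plan import *
go(.6365,.157,.033,-.10)
E
```

```text
t 25.65 at [ 0.4778 -0.2191  0.1869] az -0.1172 -> slide [0.3923 0.1133 0.1538] turn -0.017 F [1.4 0.4 0.3] gap 50.2
```

In the tool's units: 0.392 m / 0.6 = 0.6533, 0.355 m / 0.6 = 0.5917, -0.017 rad / 1.5708 = -0.0108.

Emit:
servo_tool --moves '[{"slide": [0.05, 0.015, 0], "turn": -0.0108, "fingers": 0.08}, {"slide": [0.1417, 0.0417, 0], "turn": -0.0108, "fingers": 0.08}, {"slide": [0.2333, 0.0683, 0], "turn": -0.0108, "fingers": 0.08}, {"slide": [0.325, 0.0933, 0], "turn": -0.0108, "fingers": 0.08}, {"slide": [0.4167, 0.12, 0], "turn": -0.0108, "fingers": 0.08}, {"slide": [0.5083, 0.1467, 0], "turn": -0.0108, "fingers": 0.08}, {"slide": [0.5917, 0.1717, 0.0167], "turn": -0.0108, "fingers": 0.08}, {"slide": [0.6533, 0.1892, 0.0667], "turn": -0.0108, "fingers": 0.08}]'

```text
time: 26.65
position: [0.6381, 0.1607, 0.1463]
ee_rot: [0.741, 0.672, 0.003, 0.001]
contact_force: [-0.2, -0.0, 0.1]
finger_gap: 0.54
finger_force: 0.0
```

In the tool's units: 0.113 m / 0.6 = 0.1883, 0.105 m / 0.6 = 0.175.

Emit:
servo_tool --moves '[{"slide": [0, 0, 0.0167], "turn": 0, "fingers": 0.08}, {"slide": [0, 0, 0.0583], "turn": 0, "fingers": 0.08}, {"slide": [0, 0, 0.1], "turn": 0, "fingers": 0.08}, {"slide": [0, 0, 0.1417], "turn": 0, "fingers": 0.08}, {"slide": [0, 0, 0.175], "turn": 0, "fingers": 0.08}, {"slide": [0, 0, 0.1883], "turn": 0, "fingers": 0.08}, {"slide": [0, 0, 0.1883], "turn": 0, "fingers": 0.08}, {"slide": [0, 0, 0.1883], "turn": 0, "fingers": 0.08}]'

```text
time: 27.65
position: [0.6368, 0.1572, 0.032]
ee_rot: [0.742, 0.671, 0.001, 0.001]
contact_force: [-0.4, -0.7, -0.1]
finger_gap: 0.541
finger_force: 0.0
```

Emit:
servo_tool --moves '[{"slide": [0, 0, 0], "turn": 0, "fingers": -1}, {"slide": [0, 0, 0], "turn": 0, "fingers": -1}, {"slide": [0, 0, 0], "turn": 0, "fingers": -1}, {"slide": [0, 0, 0], "turn": 0, "fingers": -1}, {"slide": [0, 0, 0], "turn": 0, "fingers": -1}, {"slide": [0, 0, -0.0333], "turn": 0, "fingers": -1}, {"slide": [0, 0, -0.1167], "turn": 0, "fingers": -1}, {"slide": [0, 0, -0.2], "turn": 0, "fingers": -1}]' --squeeze 15

```text
time: 28.65
position: [0.6354, 0.157, 0.1525]
ee_rot: [0.742, 0.671, -0.001, -0.0]
contact_force: [0.4, 0.4, -0.8]
finger_gap: 0.321
finger_force: 14.9
```

```bash
python3 - <<'E'
from plan import *
plan(-.0985,.008,.012)
E
```

```text
target [ 0.4136 -0.1992  0.0603]
t 28.65 at [0.6354 0.157  0.1525] az -0.1002 -> slide [-0.3766 -0.1849  0.0927] turn 0.017 F [ 0.4  0.4 -0.8] gap 29.8
```

In the tool's units: -0.3765 m / 0.6 = -0.6275, -0.345 m / 0.6 = -0.575, 0.017 rad / 1.5708 = 0.0108.

Emit:
servo_tool --moves '[{"slide": [-0.05, -0.025, 0], "turn": 0.0108, "fingers": -1}, {"slide": [-0.1333, -0.0667, 0], "turn": 0.0108, "fingers": -1}, {"slide": [-0.225, -0.1117, 0], "turn": 0.0108, "fingers": -1}, {"slide": [-0.3167, -0.1567, 0], "turn": 0.0108, "fingers": -1}, {"slide": [-0.4, -0.1983, 0], "turn": 0.0108, "fingers": -1}, {"slide": [-0.4917, -0.2433, 0], "turn": 0.0108, "fingers": -1}, {"slide": [-0.575, -0.285, 0.0167], "turn": 0.0108, "fingers": -1}, {"slide": [-0.6275, -0.31, 0.05], "turn": 0.0108, "fingers": -1}]'

```text
time: 29.65
position: [0.4121, -0.2017, 0.1223]
ee_rot: [0.748, 0.663, 0.0, 0.002]
contact_force: [0.2, 0.3, -1.3]
finger_gap: 0.325
finger_force: 14.9
```

In the tool's units: 0.061 m / 0.6 = 0.1017, 0.055 m / 0.6 = 0.0917.

Emit:
servo_tool --moves '[{"slide": [0, 0, 0.0167], "turn": 0, "fingers": -1}, {"slide": [0, 0, 0.05], "turn": 0, "fingers": -1}, {"slide": [0, 0, 0.075], "turn": 0, "fingers": -1}, {"slide": [0, 0, 0.0917], "turn": 0, "fingers": -1}, {"slide": [0, 0, 0.1017], "turn": 0, "fingers": -1}, {"slide": [0, 0, 0.1017], "turn": 0, "fingers": -1}, {"slide": [0, 0, 0.1017], "turn": 0, "fingers": -1}, {"slide": [0, 0, 0.1017], "turn": 0, "fingers": -1}]'

```text
time: 30.65
position: [0.4137, -0.1989, 0.0604]
ee_rot: [0.747, 0.665, 0.0, 0.0]
contact_force: [1.0, -0.6, -0.7]
finger_gap: 0.323
finger_force: 14.9
```

```bash
python3 - <<'E'
from chk import *
plan(-.0985,.008,0); d=chk([.099,.033,-.033])
E
```

```text
target [ 0.4136 -0.1992  0.0483]
t 30.65 at [ 0.4137 -0.1989  0.0604] az -0.1169 -> slide [-0.0003 -0.0001  0.012 ] turn 0.0 F [ 1.  -0.6 -0.7] gap 30.0
LED lane 0.099 [ 0.0987 -0.0126  0.04  ] 0.0003 [409.4 163.2] [413.5 244.3]
```

In the tool's units: 0.013 m / 0.6 = 0.0217, 0.012 m / 0.6 = 0.02.

Emit:
servo_tool --moves '[{"slide": [0, 0, 0.0067], "turn": 0, "fingers": -1}, {"slide": [0, 0, 0.01], "turn": 0, "fingers": -1}, {"slide": [0, 0, 0.0133], "turn": 0, "fingers": -1}, {"slide": [0, 0, 0.0167], "turn": 0, "fingers": -1}, {"slide": [0, 0, 0.02], "turn": 0, "fingers": -1}, {"slide": [0, 0, 0.0217], "turn": 0, "fingers": -1}, {"slide": [0, 0, 0.0217], "turn": 0, "fingers": -1}, {"slide": [0, 0, 0.0217], "turn": 0, "fingers": -1}]' --squeeze 4

```text
time: 31.75
position: [0.4137, -0.1991, 0.0471]
ee_rot: [0.747, 0.664, 0.0, 0.0]
contact_force: [-1.7, -3.1, 1.1]
finger_gap: 0.324
finger_force: 4.0
```

In the tool's units: -0.0125 m / 0.6 = -0.0208, -0.012 m / 0.6 = -0.02.

Emit:
servo_tool --moves '[{"slide": [-0.0033, 0, 0.0008], "turn": 0, "fingers": -1}, {"slide": [-0.0067, 0, 0.0017], "turn": 0, "fingers": -1}, {"slide": [-0.01, 0, 0.0025], "turn": 0, "fingers": -1}, {"slide": [-0.0133, 0, 0.0033], "turn": 0, "fingers": -1}, {"slide": [-0.0167, 0, 0.0042], "turn": 0, "fingers": -1}, {"slide": [-0.02, 0, 0.005], "turn": 0, "fingers": -1}, {"slide": [-0.0208, 0, 0.005], "turn": 0, "fingers": -1}, {"slide": [-0.0208, 0, 0.005], "turn": 0, "fingers": -1}]'

```text
time: 32.75
position: [0.4119, -0.2085, 0.0437]
ee_rot: [0.746, 0.665, 0.001, -0.002]
contact_force: [2.0, 4.0, 2.2]
finger_gap: 0.329
finger_force: 4.0
```

```bash
python3 - <<'E'
from plan import *
plan(-.0985,.0,0)
E
```

```text
target [ 0.4127 -0.2069  0.0463]
t 32.75 at [ 0.4119 -0.2085  0.0437] az -0.1146 -> slide [ 0.0017  0.0005 -0.0025] turn 0.003 F [2.  4.  2.2] gap 30.6
```

Release, then lift and retract toward +y for a clear view.

In the tool's units: -0.14 m / 0.6 = -0.2333, -0.1 m / 0.6 = -0.1667.

Emit:
servo_tool --moves '[{"slide": [0, 0, 0], "turn": 0, "fingers": 0.08}, {"slide": [0, 0, 0], "turn": 0, "fingers": 0.08}, {"slide": [0, 0, 0], "turn": 0, "fingers": 0.08}, {"slide": [0, 0, 0], "turn": 0, "fingers": 0.08}, {"slide": [0, 0, -0.025], "turn": 0, "fingers": 0.08}, {"slide": [0, 0, -0.0833], "turn": 0, "fingers": 0.08}, {"slide": [0, 0, -0.1667], "turn": 0, "fingers": 0.08}, {"slide": [0, 0, -0.2333], "turn": 0, "fingers": 0.08}]'

```text
time: 33.75
position: [0.4119, -0.2114, 0.1857]
ee_rot: [0.747, 0.664, 0.0, 0.0]
contact_force: [1.4, 0.8, 0.5]
finger_gap: 0.54
finger_force: 0.0
```

In the tool's units: 0.25 m / 0.6 = 0.4167, 0.23 m / 0.6 = 0.3833.

Emit:
servo_tool --moves '[{"slide": [0.05, 0.0167, 0], "turn": 0, "fingers": -1}, {"slide": [0.1167, 0.05, 0], "turn": 0, "fingers": -1}, {"slide": [0.1833, 0.1, 0], "turn": 0, "fingers": -1}, {"slide": [0.25, 0.15, 0], "turn": 0, "fingers": -1}, {"slide": [0.3167, 0.1667, 0], "turn": 0, "fingers": -1}, {"slide": [0.3833, 0.1667, 0], "turn": 0, "fingers": -1}, {"slide": [0.4167, 0.1667, 0], "turn": 0, "fingers": -1}, {"slide": [0.4167, 0.1667, 0], "turn": 0, "fingers": -1}]'

```text
time: 34.75
position: [0.5402, 0.0263, 0.1837]
ee_rot: [0.746, 0.666, -0.0, -0.0]
contact_force: [-0.8, 0.4, -0.3]
finger_gap: 0.006
finger_force: 0.0
```

```bash
python3 - <<'E'
from chk import *; import pickle
d=chk([.099,.033,-.033,-.099]); d["wrist"]=optics.capture("wrist"); pickle.dump(d,open("p6.pkl","wb"))
cv2.imwrite("pics/p6.png",np.hstack([cv2.resize(d["top"]["color"][130:310,340:440,::-1],(300,540)),cv2.resize(d["side"]["color"][190:350,260:450,::-1],(475,540))]))
cv2.imwrite("pics/w6.png",d["wrist"]["color"][:,:,::-1])
for n in("top","side"): print(n,[(int(b[0][4]),b[1].round(1).tolist()) for b in blobs(wmask(d[n]),40,2000) if 280<b[1][0]<430 and 140<b[1][1]<320])
s=bot.state(); print(s["time"],s["position"])
E
```

```text
LED lane 0.099 [ 0.0987 -0.0126  0.0399] 0.0003 [409.4 163.2] [413.5 244.3]
LED lane -0.099 [-0.0991 -0.0127  0.0399] 0.0 [405.8 279.2] [320.9 300. ]
top [(609, [378.1, 165.9]), (123, [409.4, 163.2]), (645, [377.4, 203.0]), (130, [408.8, 200.4]), (731, [376.9, 239.8]), (145, [407.4, 239.3]), (796, [376.1, 277.7]), (140, [405.8, 279.2])]
side [(582, [386.1, 245.7]), (135, [413.5, 244.3]), (719, [358.1, 263.2]), (610, [328.7, 274.6]), (680, [296.5, 294.5]), (207, [320.9, 300.0])]
34.9 [0.54014662 0.02287441 0.18415423]
```

View pics/p6.png

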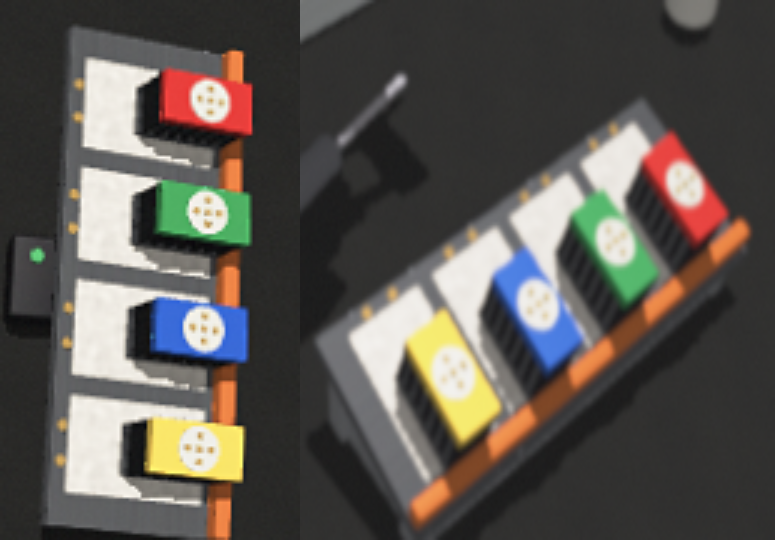

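View pics/w6.png

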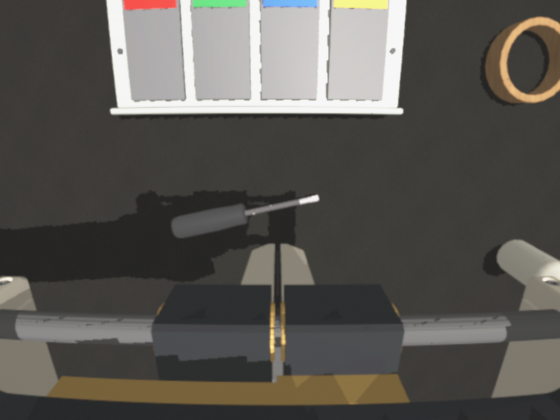

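The top view has all four lamps in their lanes in the right order, LEDs at (409,163), (409,200), (407,239) and (406,279). The wrist view confirms the rack is empty. Next I'll check yaw and cleat contact numerically.

```bash
python3 - <<'E'
from tri import *; import pickle
d=pickle.load(open("p6.pkl","rb")); p,R=frame(.5128,-.1987,-.1173)
c=d["top"]
print("LED",((onplane(c,[(409.4,163.2),(408.8,200.4),(407.4,239.3),(405.8,279.2)],p+R[:,2]*.041,R[:,2])-p)@R*1000).round(1).tolist())
for v in("top","side"):
  c=d[v]
  for n in("red","green","blue","yellow"):
    m=cmask(c,n,90,110); m[:, :280]=0; m[:140]=0; m[330:]=0
    if v=="top": m[:,:350]=0; m[:,430:]=0
    bl=blobs(m,30)
    if not bl: continue
    l=max(bl,key=lambda b:b[0][4])[2].astype(np.uint8)
    q=cv2.convexHull(max(cv2.findContours(l,0,cv2.CHAIN_APPROX_NONE)[0],key=len)).reshape(-1,2)
    P=((onplane(c,q,p+R[:,2]*.040,R[:,2])-p)@R)[:,:2]*1000
    r=cv2.minAreaRect(P.astype(np.float32)); print(v,n,np.round(r[0],1),np.round(r[1],1),"ang",round(r[2],1),"min/max",P.min(0).round(1),P.max(0).round(1))
E
```

```text
LED [[98.1, -11.8, 41.0], [32.8, -12.4, 41.0], [-33.4, -12.1, 41.0], [-99.4, -12.0, 41.0]]
top red [ 98.3 -10.1] [31.6 57.7] ang 0.4 min/max [ 82.4 -39. ] [113.9  18.8]
top green [ 33.1 -12. ] [57.  29.8] ang 90.0 min/max [ 18.2 -40.5] [47.9 16.5]
top blue [-33.8 -10.5] [30.7 59.7] ang 1.2 min/max [-48.7 -40.6] [-18.   19.4]
top yellow [-99.6 -10.7] [59.4 30.1] ang 89.8 min/max [-114.7  -40.4] [-84.6  19.1]
side red [ 97.7 -13.2] [58.5 35.4] ang 90.0 min/max [ 80.  -42.4] [115.4  16.1]
side green [ 32.  -13.5] [55.8 30.3] ang 89.8 min/max [ 16.7 -41.4] [47.  14.3]
side blue [-34.5 -13.6] [32.  57.4] ang 1.0 min/max [-50.4 -42.2] [-18.3  15.3]
side yellow [-101.   -13.9] [57.6 33. ] ang 90.0 min/max [-117.5  -42.6] [-84.5  14.9]
```

```bash
python3 -c "
from plant import order
print(order.close_job())"
```

```text
the job is handed in; nothing more can be done
None
```

All four lamps are on the test stand in reverse order (far to near: red, green, blue, yellow), flat, within about 1 mm of lane centre and about 1° of square, pushed down to the cleat and released; the job was handed in at about 35 s, though I didn't re-push red, which may sit up to 1 mm off the cleat.

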